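# Load and start the charm polishing shaker

## Robot

A 7-joint arm with a two-finger parallel gripper is mounted at the origin on the work surface. World frame = base frame: x ahead of the robot, y to its left, z up, the work surface at z = 0. Lengths are in m, angles in rad, forces in N, time in s.
With the tool pointing down it reaches from about 0.35 to 0.9 m from the base axis. Payload 8.1 kg.
Tool frame: the origin (TCP) lies at the centre of the arm's flange, where the gripper is bolted on; the fingertips stand 178 mm ahead of it and the grasp point (between the pads) lies 159 mm ahead of it; z points along the fingers, y is the direction in which the jaws open and shut (so a half turn about z gives the same grasp; the last joint's range is limited). The gripper opens to 92 mm and grips with 3 to 60 N. Pads are 19 mm wide; open, the fingers measure 130 mm over their backs; the gripper's body (75 mm by 190 mm) begins 47 mm behind the grasp point.
Start: joints at [1.236, 0.434, 0.025, 1.573, -0.012, 1.134, -0.075], TCP at [0.144, -0.608, 0.405] pointing down, gripper open.
Joint ranges: [-2.62, 2.62], [-0.44, 2.09], [-1.27, 1.32], [0.08, 2.57], [-1.32, 4.46], [0.12, 2], [-2.74, 2.74]. Speed limits (rad/s): [2.22, 2.22, 3.01, 3.01, 3.14, 3.14, 3.14].

## Interface

Orientations are given as a rotation vector (axis times angle).
In Python, from cell import arm, get_image, camera_model gives the robot as it stands. The module is installed in compiled form; this text tells all that it offers.
- The arm moves only by the shell command python3 -m pendant 'ROWS' [FORCE]. ROWS is JSON, a list that holds one entry, the list of rows, each a list of 7 numbers: the shift along the tool's x, y, z in mm, then the turn, a rotation vector about the tool's x, y, z in rad, then the closure, from -1 (fully open) to 1 (shut). In form: [[[x, y, z, rx, ry, rz, hand], ...]]. A call has 1 to 20 rows; each row is the pose to reach, as a shift and turn from the pose commanded when the call began, along the tool's axes at that moment; what a row does not reach only later rows make up. A row lasts 1/8 s, in which the tool goes at most 62.5 mm and 10.7 degrees, less where a joint would pass 70% of its speed; a pose out of reach is approached as far as the arm can. A call with a gripper value outside its range is refused whole. The fingers move at their own pace and stop on an object; FORCE is the grip in N (left out, the last holds). Time passes only in rows, so rows that repeat a pose let the fingers close. It gives the time, the measured TCP pose, the force and the opening at its end, in the units of the state.
- arm.observe(): the state, without advancing time (a new reading comes with each control period).
- get_image(name): name is "side" or "top"; returns the picture (420x560x3 uint8, red, green, blue); there is no depth.
- camera_model(name): a dict with "fx", "fy", "cx", "cy" (pixels), "position" and "orientation" of the camera in the world. Camera axes: x right, y down, z forward; pixel columns grow to the right and rows downward; lengths in m; the calibration is good to about 2 mm. A picture is of the moment at which its call begins. camera_model takes no time and is no camera call.
- arm.sign_off(): hands the job in, once; it reports no verdict.
The state is a dict: "clock": time; "joints": joint angles; "dq": joint speeds; "joint_efforts": joint torques, N m; "position": TCP position; "ee_rot": TCP orientation; "force": force on the tool from outside, world axes, zero at the start; "ft_torque": the same for the moment, N m; "width": opening from 0.0 (shut) to 1.0 (fully open).
Only numpy, scipy, OpenCV 4.12 (cv2) and the standard library are available. Lean on these libraries where they do the work, as an engineer would, in place of code of your own. Each camera call takes 0.05 s, during which the arm holds its last target.

## Task

The polishing shaker has been left switched on: turn its power off first, before anything else. Then stand every jar of charms upright in a pocket of its own, push the orange keeper fully home on the square shaft over the jars, and set the timer dial to 4. Only when all that is done, turn the power back on, and leave the tin and the clay packs where they are.

Things in the scene. Friction and masses are not known exactly. Their poses are not given: they have to be found in the camera images.
- jar1: clear jar of brass charms with a white lid and label, standing upright: body 56 mm diameter (foot 50 mm, lowest 4 mm), lid 52 mm diameter (top 18 mm), 80 mm tall, 0.18 kg; origin at the centre of its underside, z up along the jar. May be absent.
- jar2: clear jar of brass charms with a white lid and label, standing upright: body 56 mm diameter (foot 50 mm, lowest 4 mm), lid 52 mm diameter (top 18 mm), 80 mm tall, 0.18 kg; origin at the centre of its underside, z up along the jar. May be absent.
- jar3: clear jar of brass charms with a white lid and label, standing upright: body 56 mm diameter (foot 50 mm, lowest 4 mm), lid 52 mm diameter (top 18 mm), 80 mm tall, 0.18 kg; origin at the centre of its underside, z up along the jar. May be absent.
- jar4: clear jar of brass charms with a white lid and label, standing upright: body 56 mm diameter (foot 50 mm, lowest 4 mm), lid 52 mm diameter (top 18 mm), 80 mm tall, 0.18 kg; origin at the centre of its underside, z up along the jar. May be absent.
- keeper: orange keeper lying flat: square hub 44 x 44 mm, 50 mm tall, with a vertical square through-bore 22.4 mm wide, sides parallel to the hub's; four arms, 16 mm wide, 10 mm thick at its foot, run from the hub's corners to 85 mm from the axis. 0.22 kg. Origin on the bore axis at the underside; x, y square to the hub's faces. Grip the hub across two faces, above the arms
- shaker: fixed blue shaker 220 x 220 mm: grey platform, top at 95 mm, four pockets 64 x 64 mm, 40 mm deep. In the middle a round post 36 mm thick up to 140 mm, then a brass shaft 20 mm square rising 30 mm more, with a nose 16 mm square and 6 mm tall (tip at 176 mm). Origin at the centre of the underside, on the table; x, y parallel to the shaft's sides and the platform's edges
- shaft_seat (a point): on the shaft's axis, at the shoulder (140 mm up) on which the keeper's underside rests when fully home; the arms then reach over the jar lids with 5 mm to spare. Axes as the shaker's
- control_box: fixed grey control box 250 (x) x 130 (y) x 50 (z) mm, origin at the centre of its underside. The timer dial is at x = +62 mm, the power switch at x = -60 mm
- dial_axis (a point): on the timer dial's vertical axis, 75 mm above the table, the height at which to pinch its bar
- dial (a joint): timer dial: grey bar 50 mm long, 16 wide, 56 to 88 mm above the table, with a red pointer line; stays where it is left. Turns clockwise from above, 0 to 2.4 rad; a mark every 0.4 rad, numbered 0 to 6 by dots like dice (0: none), so number 4 is 1.6 rad. At value q the pointer (along the bar) lies 2.77 - q rad counterclockwise from the box's x axis
- power_axis (a point): on the power switch's vertical axis, 75 mm above the table, the height at which to pinch its bar
- power (a joint): power switch: red bar 66 mm long, 16 wide, 56 to 88 mm above the table, with a white pointer line. Off at 0 (pointer along the box's +y, to the black mark), on at 1.571 rad clockwise from above (pointer along the box's +x, to the green mark); stops at both ends; stays where it is left
- cutter_tin: bystander: aluminium tin with red lid, 69 mm diameter, 51 mm tall; origin under its centre
- clay_pack: bystander: purple clay pack 70 x 45 x 18 mm; origin under its centre
- clay_bar: bystander: yellow and green clay pack 70 x 50 x 20 mm; origin under its centre
- pocket1 (a point): centre of a pocket's floor, 55 mm up, at x +60, y +60 mm of the shaker; 40 mm below the platform's top
- pocket2 (a point): centre of a pocket's floor, 55 mm up, at x +60, y -60 mm of the shaker; 40 mm below the platform's top
- pocket3 (a point): centre of a pocket's floor, 55 mm up, at x -60, y +60 mm of the shaker; 40 mm below the platform's top
- pocket4 (a point): centre of a pocket's floor, 55 mm up, at x -60, y -60 mm of the shaker; 40 mm below the platform's top

How it is judged:
By the outcome, as a careful person would: the job done as asked, in the order asked, and still so for the second after the job is handed in, with the robot touching nothing.
Of jar1, jar2, jar3, jar4 only 2 to 4 are there at a start; the rules pass over those that are not, and their reading is None.
At some moment in a run one of jar1, jar2, jar3, jar4, keeper may be knocked a few centimetres aside while the robot is not near it.
It also fails if it takes over 210 s, if anything falls off the work surface, if the arm or the gripper's body presses on something with over 40 N, if the wrist force passes 120 N, or if a joint passes its speed limit or range.

## Working session

There is one attempt and no reset: what is moved stays moved. The work goes in short steps, Python scripts to look and compute and a shell command to move; the robot and the scene stay as the last step left them, time stands still between calls to the robot, and variables do not carry over. Pictures are saved under pics/ and viewed, and the job is handed in when it is done.

```bash
ls; mkdir -p pics; python3 - <<'E'
from cell import arm,get_image,camera_model
import cv2
for n in("top","side"):
    cv2.imwrite(f"pics/{n}0.png",get_image(n)[:,:,::-1]); print(camera_model(n))
print(arm.observe())
E
```

```text
pics
{'fx': 410.42957408011523, 'fy': 410.42957408011523, 'cx': 279.86801025124913, 'cy': 204.21753843679005, 'position': array([ 0.35888207, -0.00229525,  1.32590981]), 'orientation': array([-2.09336947,  2.1494059 , -0.15836345])}
{'fx': 520.858940779607, 'fy': 520.858940779607, 'cx': 277.8172258237487, 'cy': 207.64590215901862, 'position': array([0.12168241, 0.71589874, 1.05050553]), 'orientation': array([-0.74591424,  2.66924113, -1.0163097 ])}
{'clock': 0.1, 'joints': array([ 1.23639253,  0.43513838,  0.02499633,  1.57396457, -0.01158202,
        1.13397774, -0.0750902 ]), 'dq': array([ 1.63370364e-03, -2.23233132e-03, -5.20609851e-04, -6.63057309e-04,
       -5.61231636e-04,  5.16270166e-05, -4.20127156e-04]), 'joint_efforts': array([ 3.46444882e-03, -6.69132400e+01,  9.88377593e-01, -3.15150797e+01,
       -6.05705101e-02,  3.74820444e-02,  4.49551283e-05]), 'position': array([ 0.14349765, -0.60810883,  0.40404888]), 'ee_rot': array([-3.11922813e+00, -3.63037923e-01,  4.74233573e-04]), 'force': array([ 0.14411494, -0.03348042,  1.17610688]), 'ft_torque': array([-0.04600521,  0.02474947,  0.00156931]), 'width': 1.0005276972876145}
```

View pics/top0.png

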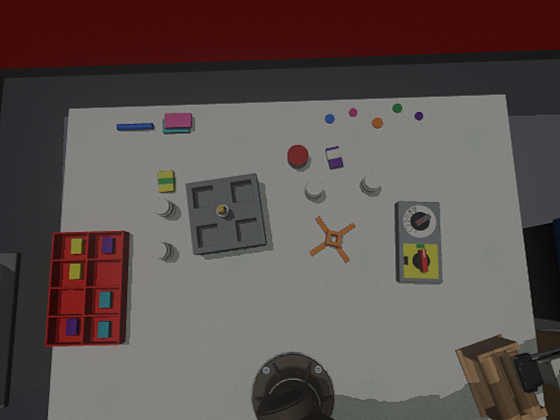

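View pics/side0.png

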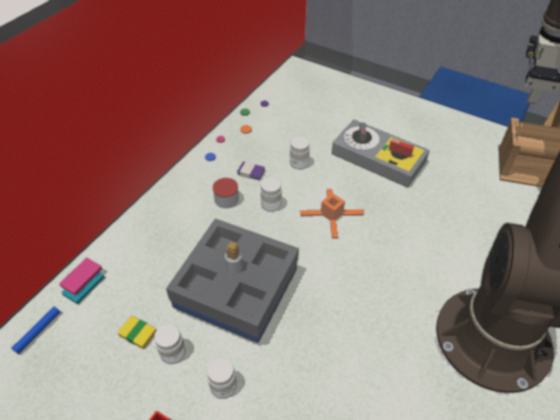

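Top view: shaker at about (226,213). Jars at (315,190), (370,185), (165,208) and (163,251). The keeper is at (333,239), and the control box at (419,243) has its dial above and its red switch below. Next I'll zoom in for exact positions.

```bash
cat > h.py <<'E'
import numpy as np,cv2
from cell import arm,get_image,camera_model
from scipy.spatial.transform import Rotation as R
def ray(n,u,v):
    c=camera_model(n); d=np.array([(u-c['cx'])/c['fx'],(v-c['cy'])/c['fy'],1.])
    return c['position'],R.from_rotvec(c['orientation']).as_matrix()@d
def cast(n,u,v,z):
    p,d=ray(n,u,v); return p+d*(z-p[2])/d[2]
def proj(n,P):
    c=camera_model(n); q=R.from_rotvec(c['orientation']).as_matrix().T@(np.array(P)-c['position'])
    return c['fx']*q[0]/q[2]+c['cx'],c['fy']*q[1]/q[2]+c['cy']
def crop(im,u0,v0,u1,v1,s,f):
    cv2.imwrite(f,cv2.resize(im[v0:v1,u0:u1,::-1],None,fx=s,fy=s,interpolation=cv2.INTER_CUBIC))
E
python3 - <<'E'
from h import *
t=get_image("top"); s=get_image("side")
np.save("t0.npy",t);np.save("s0.npy",s)
a=cv2.resize(t[165:275,140:280,::-1],None,fx=5,fy=5,interpolation=cv2.INTER_CUBIC);cv2.imwrite("pics/a.png",a)
crop(t,280,140,450,290,4,"pics/b.png")
crop(s,320,100,440,190,6,"pics/c.png")
E
```

```text
(no output)
```

View pics/a.png

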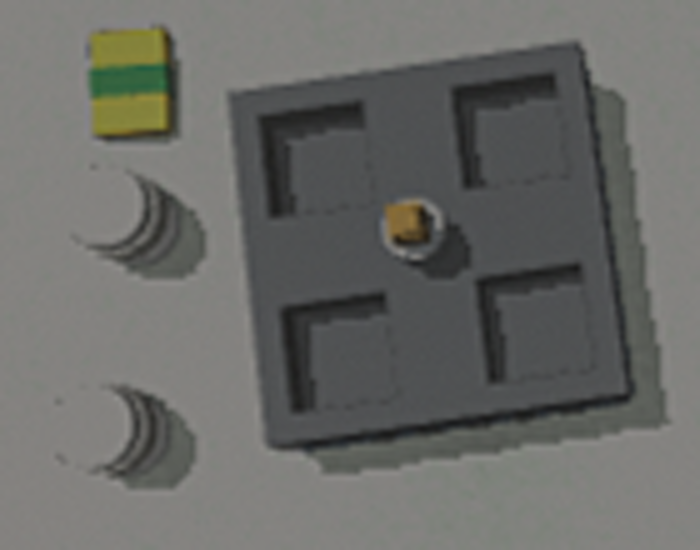

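View pics/b.png

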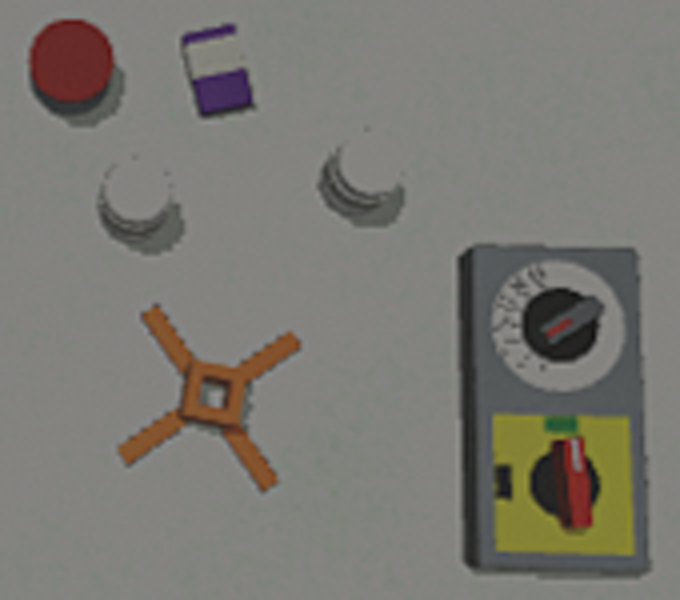

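View pics/c.png

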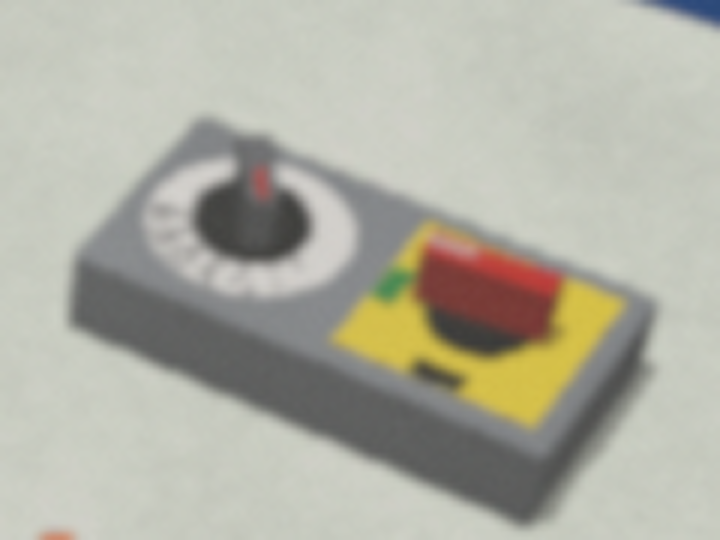

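Box: the dial's red pointer points to the lower left (q≈0.6). The switch pointer is up, towards the green mark, so it is on. Next I'll get metric poses.

```bash
python3 - <<'E'
from h import *
t=np.load("t0.npy");s=np.load("s0.npy")
def big(m,lo=20):
    m=m.astype(np.uint8)*255
    n,l,st,c=cv2.connectedComponentsWithStats(m)
    i=1+np.argmax(st[1:,4]); return (l==i)
def wrect(n,m,z):
    cs,_=cv2.findContours(m.astype(np.uint8),cv2.RETR_EXTERNAL,cv2.CHAIN_APPROX_NONE)
    c=max(cs,key=len)[:,0].astype(float)
    P=np.array([cast(n,u,v,z)[:2] for u,v in c]).astype(np.float32)
    return cv2.minAreaRect(P)
hsv=cv2.cvtColor(t,cv2.COLOR_RGB2HSV); H,S,V=[hsv[...,i].astype(int) for i in range(3)]
win=np.zeros(t.shape[:2],bool)
def W(u0,v0,u1,v1):
    w=win.copy(); w[v0:v1,u0:u1]=1; return w
Y=big(W(390,190,450,290)&(H>20)&(H<35)&(S>120)); print("yellow",wrect("top",Y,.05))
r=big(W(390,190,450,290)&((H<8)|(H>172))&(S>130)&(V>60)); 
rb=(W(412,246,432,276)&((H<8)|(H>172))&(S>130))
print("red",wrect("top",big(rb),.088), r.sum())
d=W(400,200,438,241)&(V>135)&(S<40)
print("dial disk",wrect("top",big(d),.052))
g=W(180,168,272,260)&(V<105); print("V bg",t[290,300],t[220,205],"box",t[210,400])
print("shaker",wrect("top",big(g),.095),g.sum())
o=big(W(300,205,365,270)&(H<18)&(S>130)); 
print("keeper arms",wrect("top",o,.01),o.sum(),"c",)
# side
hs=cv2.cvtColor(s,cv2.COLOR_RGB2HSV)
crop(cv2.convertScaleAbs(t,alpha=2.2,beta=-80),140,180,190,270,6,"pics/d.png")
crop(cv2.convertScaleAbs(t,alpha=2.2,beta=-80),290,170,390,210,7,"pics/e.png")
crop(cv2.convertScaleAbs(s,alpha=2,beta=-170),245,120,325,220,6,"pics/f.png")
crop(cv2.convertScaleAbs(s,alpha=2,beta=-170),145,310,250,400,6,"pics/g.png")
E
```

```text
yellow ((0.39363399147987366, -0.40171557664871216), (0.10149658471345901, 0.10316526889801025), 86.71748352050781)
red ((0.3926948010921478, -0.40010398626327515), (0.0633237361907959, 0.018213199451565742), 5.368121147155762) 102
dial disk ((0.5410465598106384, -0.4424494802951813), (0.04739733412861824, 0.007366979960352182), 35.608909606933594)
V bg [131 131 127] [79 81 83] box [87 91 93]
shaker ((0.5408143997192383, 0.1802794635295868), (0.24387726187705994, 0.2410423308610916), 6.93026876449585) 6065
keeper arms ((0.46977928280830383, -0.13965895771980286), (0.1243513748049736, 0.1242796927690506), 77.96442413330078) 456 c
```

View pics/e.png

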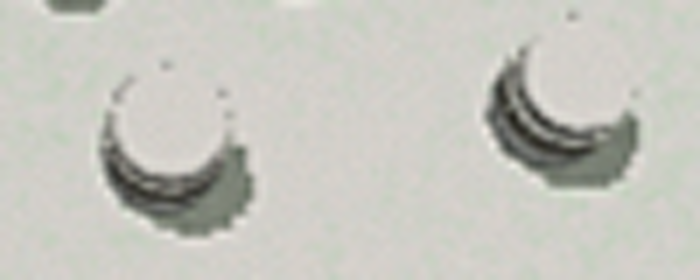

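View pics/f.png

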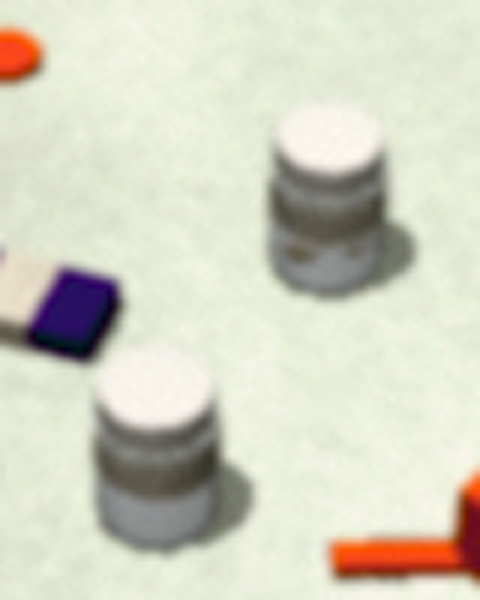

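View pics/g.png

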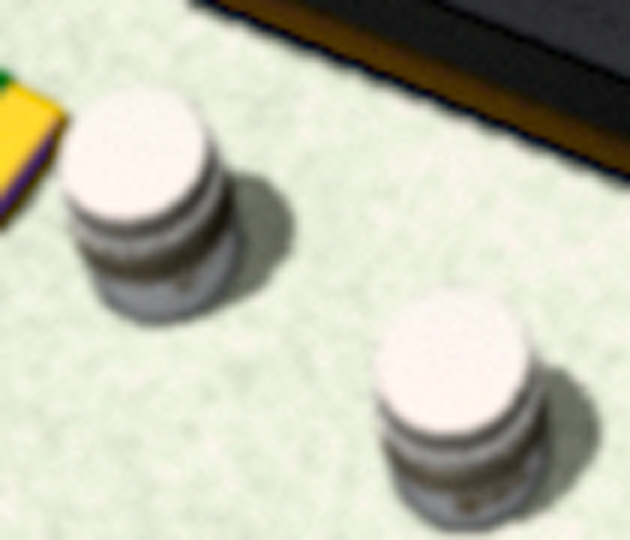

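```bash
cat > m.py <<'E'
from h import *
def quad(pts,off,sc,z,n="top"):
    P=np.array([cast(n,off[0]+(u+.5)/sc-.5,off[1]+(v+.5)/sc-.5,z)[:2] for u,v in pts])
    e=np.roll(P,-1,0)-P
    return P.mean(0).round(4),np.linalg.norm(e,axis=1).round(4),np.degrees(np.arctan2(e[:,1],e[:,0])).round(1)
def lids(im,n="side",z=.08,boxes=[(255,125,285,0)]):
    b=cv2.GaussianBlur(im,(0,0),1.0).astype(int)
    m=((b[...,0]-b[...,1])>0)&(b.min(2)>195) 
    return m
E
python3 - <<'E'
from m import *
t=np.load("t0.npy");s=np.load("s0.npy")
print("shaker",quad([(230,92),(578,42),(632,395),(270,445)],(140,165),5,.095))
print("box",quad([(475,246),(637,250),(650,572),(484,568)],(280,140),4,.05))
print("hub",quad([(193,360),(247,372),(237,428),(182,415)],(280,140),4,.05))
print("arms",quad([(150,312),(293,340),(268,485),(126,458)],(280,140),4,.01))
m=lids(s).astype(np.uint8)
n,l,st,c=cv2.connectedComponentsWithStats(m)
for i in range(1,n):
    if st[i,4]>60:
        cs,_=cv2.findContours((l==i).astype(np.uint8),0,1); el=cv2.fitEllipse(max(cs,key=len))
        print(st[i],c[i].round(1),cast("side",*c[i],.08).round(4),[np.round(x,1) for x in el])
k=s[150,300],s[205,330]; print(k)
E
```

```text
shaker (array([0.5507, 0.1904]), array([0.2173, 0.2206, 0.2191, 0.2194]), array([ -83.3, -172.4,   96.4,    7.2]))
box (array([ 0.4522, -0.405 ]), array([0.1257, 0.2475, 0.1246, 0.2483]), array([-93.1, 177.1,  87.3,  -2.6]))
hub (array([ 0.469 , -0.1394]), array([0.0427, 0.0442, 0.0434, 0.0437]), array([-104.2,  167.1,   75.1,  -13.7]))
arms (array([ 0.469, -0.139]), array([0.1166, 0.1177, 0.114 , 0.119 ]), array([-102.8,  167.2,   77.8,  -11.5]))
[  0   0  43  23 530] [14.3  7.4] [ 1.9434 -0.3733  0.08  ] [array([12.9,  7.8]), array([18.4, 48.1]), np.float64(72.7)]
[292 137  16  10 119] [299.6 141.7] [ 0.6432 -0.2675  0.08  ] [array([299.5, 141.8]), array([ 8.8, 14.9]), np.float64(93.5)]
[262 178  18  12 156] [270.3 183.5] [ 0.6274 -0.0855  0.08  ] [array([270.3, 183.5]), array([10.7, 16.5]), np.float64(90.7)]
[ 90 250  14  12  66] [ 97.8 254.6] [0.8468 0.316  0.08  ] [array([ 96.8, 255.7]), array([ 9.6, 13.5]), np.float64(55.8)]
[450 272  23  14 129] [461.2 278.1] [ 0.1092 -0.056   0.08  ] [array([460.7, 278.1]), array([10.9, 19.5]), np.float64(86.8)]
[156 324  22  21 349] [166.6 334.4] [0.5818 0.392  0.08  ] [array([166.6, 334.4]), array([18.5, 22.1]), np.float64(55.0)]
[207 357  25  24 445] [219.6 368.5] [0.4464 0.3957 0.08  ] [array([219.5, 368.6]), array([21.4, 25. ]), np.float64(58.4)]
[409 389  10  14  75] [413.4 396.1] [0.1018 0.2507 0.08  ] [array([413.4, 396.3]), array([ 6.7, 14.1]), np.float64(151.3)]
[388 393  24  27 226] [400.1 407.4] [0.1152 0.2837 0.08  ] [array([399.7, 406.4]), array([16.9, 28.8]), np.float64(155.0)]
(array([140, 139, 135], dtype=uint8), array([207, 122,  77], dtype=uint8))
```

```bash
cat > g.py <<'E'
# python3 g.py x y z psi_deg : row (mm, rad) bringing grasp point to xyz, jaw axis y at world angle psi (mod 180, nearest)
import sys; from h import *
def st():
    o=arm.observe(); M=R.from_rotvec(o['ee_rot']).as_matrix(); return o,M
def row(x,y,z,psi=None):
    o,M=st(); cur=np.degrees(np.arctan2(M[1,1],M[0,1]))
    if psi is None: psi=cur
    d=(psi-cur+90)%180-90
    p=np.radians(cur+d)
    Y=np.array([np.cos(p),np.sin(p),0]);Z=np.array([0,0,-1.]);T=np.c_[np.cross(Y,Z),Y,Z]
    tcp=np.array([x,y,z+.159])
    s=M.T@(tcp-o['position'])*1000; r=R.from_matrix(M.T@T).as_rotvec()
    return s.round(1),r.round(3),round(d,1)
def show():
    o,M=st(); g=o['position']+M[:,2]*.159
    print("t",round(o['clock'],2),"grasp",g.round(4),"jaw",np.degrees(np.arctan2(M[1,1],M[0,1])).round(1),"z",M[:,2].round(3),"w",round(o['width'],3),"F",o['force'].round(1),"q",o['joints'].round(2))
if __name__=="__main__":
    show()
    for a in sys.argv[1:]:
        v=[float(k) for k in a.split(',')]; print(a,*row(*v))
E
python3 - <<'E'
from m import *
b=np.radians(-2.7); c=np.array([.4522,-.405]); X=np.array([np.cos(b),np.sin(b)])
print("power",c-.06*X,"dial",c+.062*X)
for u,v in [(168,122),(577,75)]: print(cast("top",290+(u+.5)/7-.5,170+(v+.5)/7-.5,.08))
E
python3 g.py .3923,-.4022,.2,87.3  .3923,-.4022,.076,87.3
```

```text
power [ 0.39226661 -0.40217361] dial [ 0.51413117 -0.4079206 ]
[ 0.62609008 -0.08253525  0.08      ]
[ 0.64197167 -0.26381114  0.08      ]
t 0.2 grasp [ 0.1435 -0.608   0.2452] jaw -76.7 z [-0.     0.001 -1.   ] w 1.0 F [-1.   0.2  0.1] q [ 1.24  0.43  0.02  1.57 -0.01  1.13 -0.08]
.3923,-.4022,.2,87.3 [ 289.5 -143.3   45.3] [-0.001  0.     0.279] -16.0
.3923,-.4022,.076,87.3 [ 289.5 -143.1  169.3] [-0.001  0.     0.279] -16.0
```

```bash
python3 -m pendant '[[[60,-30,0,0,0,0.1,-1],[120,-60,0,0,0,0.2,-1],[180,-90,0,0,0,0.279,-1],[240,-119,0,0,0,0.279,-1],[289.5,-143.3,20,0,0,0.279,-1],[289.5,-143.3,45,0,0,0.279,-1],[289.5,-143.3,45,0,0,0.279,-1],[289.5,-143.3,45,0,0,0.279,-1]]]' 40; python3 g.py .3923,-.4022,.076,87.3; python3 -c "
from h import *
t=get_image('top');s=get_image('side');crop(t,370,180,470,300,5,'pics/p1.png');crop(s,320,60,460,200,4,'pics/p2.png')"
```

```text
clock: 1.2
position: [0.3916, -0.4035, 0.3605]
ee_rot: [3.14, -0.077, -0.0]
force: [0.1, -0.2, -0.4]
width: 0.999
t 1.2 grasp [ 0.3916 -0.4037  0.2015] jaw -92.8 z [-0.    -0.001 -1.   ] w 0.999 F [ 0.1 -0.2 -0.4] q [ 0.72  0.38 -0.03  1.78  0.01  0.98 -0.93]
.3923,-.4022,.076,87.3 [  0.7  -1.5 125.5] [ 0.001  0.    -0.002] 0.1
```

View pics/p2.png

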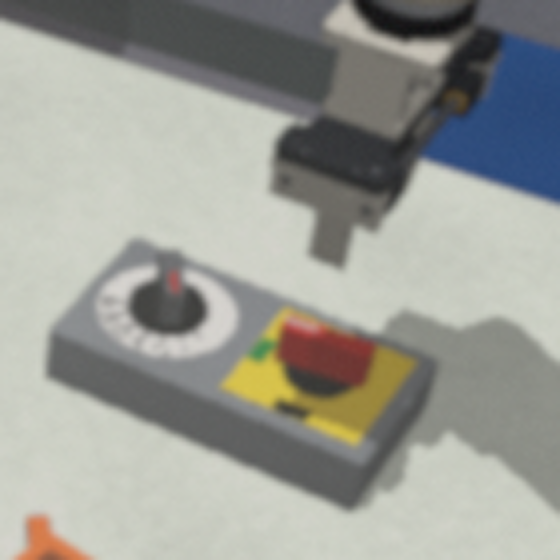

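View pics/p1.png

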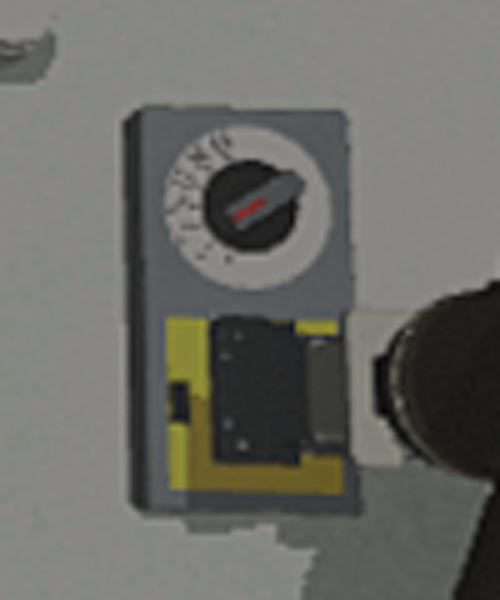

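The gripper stands over the switch bar as intended. I'll descend and pinch it.

```bash
python3 -m pendant '[[[0.5,-1,60,0,0,0,-1],[0.5,-1,110,0,0,0,-1],[0.5,-1,125,0,0,0,-1],[0.5,-1,125,0,0,0,-1],[0.5,-1,125,0,0,0,0.5],[0.5,-1,125,0,0,0,1],[0.5,-1,125,0,0,0,1],[0.5,-1,125,0,0,0,1],[0.5,-1,125,0,0,0,1]]]' 40; python3 g.py
```

```text
clock: 2.42
position: [0.3931, -0.4016, 0.2352]
ee_rot: [3.14, -0.074, 0.001]
force: [-0.5, 0.6, 10.7]
width: 0.509
t 2.42 grasp [ 0.3932 -0.4017  0.0762] jaw -92.7 z [ 0.001 -0.001 -1.   ] w 0.509 F [-0.5  0.6 10.7] q [ 0.72  0.53 -0.03  1.9   0.02  0.71 -0.94]
```

```bash
python3 -m pendant '[[[0,0,0,0,0,0,1],[0,0,0,0,0,0,1],[0,0,0,0,0,0,1],[0,0,0,0,0,0,1],[0,0,0,0,0,0,1],[0,0,0,0,0,0,1]]]' 40; python3 g.py
```

```text
clock: 3.18
position: [0.3934, -0.4016, 0.2353]
ee_rot: [3.14, -0.074, 0.002]
force: [-0.7, -0.3, 5.3]
width: 0.175
t 3.17 grasp [ 0.3935 -0.4017  0.0763] jaw -92.7 z [ 0.001 -0.001 -1.   ] w 0.175 F [-0.7 -0.3  5.3] q [ 0.72  0.53 -0.03  1.9   0.02  0.71 -0.94]
```

```bash
python3 -m pendant '[[[0,0,0,0,0,-0.16,1],[0,0,0,0,0,-0.32,1],[0,0,0,0,0,-0.48,1],[0,0,0,0,0,-0.64,1],[0,0,0,0,0,-0.8,1],[0,0,0,0,0,-0.96,1],[0,0,0,0,0,-1.12,1],[0,0,0,0,0,-1.28,1],[0,0,0,0,0,-1.44,1],[0,0,0,0,0,-1.58,1],[0,0,0,0,0,-1.58,1],[0,0,0,0,0,-1.58,1]]]' 40; python3 g.py
```

```text
clock: 4.68
position: [0.394, -0.4026, 0.2354]
ee_rot: [2.262, 2.174, 0.002]
force: [5.1, -4.3, -1.1]
width: 0.169
t 4.67 grasp [ 0.3946 -0.4029  0.0764] jaw -2.3 z [ 0.004 -0.002 -1.   ] w 0.169 F [ 5.1 -4.3 -1.1] q [ 1.02  0.58 -0.45  1.88  0.35  0.76  0.34]
```

```bash
python3 -m pendant '[[[0,0,0,0,0,0,-0.2],[0,0,0,0,0,0,-0.2],[0,0,0,0,0,0,-0.2],[0,0,0,0,0,0,-0.2],[0,0,-60,0,0,0,-0.2],[0,0,-120,0,0,0,-0.4],[0,0,-150,0,0,0,-1]]]' 40; python3 -m pendant '[[[0,130,0,0,0,0,-1],[0,130,0,0,0,0,-1],[0,130,0,0,0,0,-1],[0,130,0,0,0,0,-1]]]'; python3 g.py;  python3 -c "
from h import *
t=get_image('top');s=get_image('side');crop(t,370,180,470,300,5,'pics/p3.png');crop(s,0,0,560,420,1,'pics/p4.png')"
```

```text
clock: 5.55
position: [0.3931, -0.4011, 0.3877]
ee_rot: [2.261, 2.177, -0.0]
force: [0.4, 0.3, 0.4]
width: 0.759
clock: 6.05
position: [0.5227, -0.4059, 0.3837]
ee_rot: [-2.261, -2.178, 0.001]
force: [-0.9, -0.2, -0.1]
width: 1.002
t 6.05 grasp [ 0.5224 -0.4057  0.2247] jaw -2.1 z [-0.002  0.001 -1.   ] w 1.002 F [-0.9 -0.2 -0.1] q [ 0.9   0.57 -0.51  1.47  0.28  1.18  0.31]
```

View pics/p3.png

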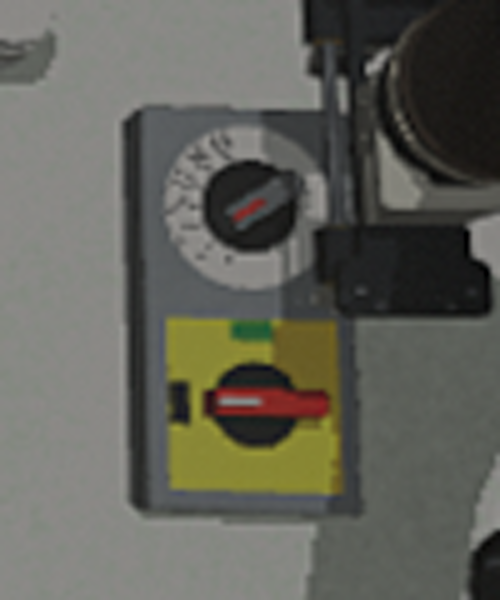

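View pics/p4.png

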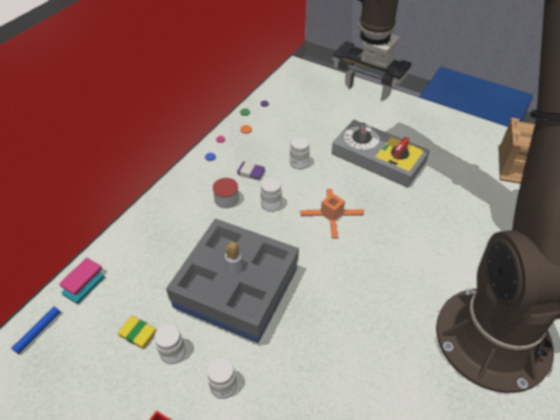

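Power is off: the white line points to the black mark, and nothing else has moved. Next I'll check the shaker and the left jars against a second view.

```bash
python3 - <<'E'
from m import *
t=np.load("t0.npy");s=np.load("s0.npy")
f=lambda u,v,z:cast("top",140+(u+.5)/5-.5,165+(v+.5)/5-.5,z).round(4)
print("brass top",f(403,222,.173),"post",f(413,230,.14))
# pockets opening top-left corners etc
print("pockets", [quad(q,(140,165),5,.095)[0] for q in ([(258,116),(363,101),(376,205),(272,218)],[(452,90),(556,74),(568,178),(466,188)],[(280,308),(386,292),(397,398),(292,412)],[(477,280),(581,264),(592,370),(489,383)])])
c=np.array([.5507,.1904]);a=np.radians(6.9);Rm=np.array([[np.cos(a),-np.sin(a)],[np.sin(a),np.cos(a)]])
for q in [(.06,.06),(.06,-.06),(-.06,.06),(-.06,-.06)]: print(q,(c+Rm@q).round(4))
E
python3 g.py .6425,-.2655,.2,6.9
```

```text
brass top [0.5498 0.192  0.173 ] post [0.5504 0.1917 0.14  ]
pockets [array([0.603, 0.258]), array([0.6167, 0.139 ]), array([0.4842, 0.2441]), array([0.4981, 0.1253])]
(0.06, 0.06) [0.6031 0.2572]
(0.06, -0.06) [0.6175 0.138 ]
(-0.06, 0.06) [0.4839 0.2428]
(-0.06, -0.06) [0.4983 0.1236]
t 6.15 grasp [ 0.5212 -0.4067  0.2253] jaw -2.2 z [-0.002 -0.    -1.   ] w 1.002 F [-0.4  0.1  0.1] q [ 0.9   0.56 -0.51  1.47  0.28  1.18  0.31]
.6425,-.2655,.2,6.9 [145.8 115.4  25.1] [-0.002 -0.    -0.159] 9.1
```

View pics/d.png

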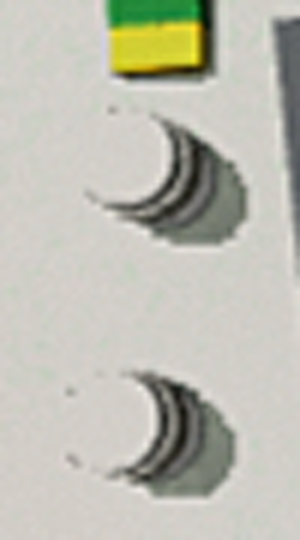

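```bash
python3 -c "
from m import *
print(cast('top',160.1,205.75,.08),cast('top',140+108.5/6-.5,180+424.5/6-.5,.08))"
python3 -m pendant '[[[50,40,5,0,0,-0.1,-1],[100,80,10,0,0,-0.159,-1],[146,115.5,20,0,0,-0.159,-1],[146,115.5,25,0,0,-0.159,-1],[146,115.5,25,0,0,-0.159,-1],[146,115.5,25,0,0,-0.159,-1]]]' 25;python3 g.py .6425,-.2655,.064,6.9
```

```text
[0.58075275 0.39479862 0.08      ] [0.44338414 0.39897763 0.08      ]
clock: 6.9
position: [0.6425, -0.2672, 0.3601]
ee_rot: [2.087, 2.348, -0.002]
force: [0.2, -0.0, 0.0]
width: 0.999
t 6.9 grasp [ 0.6424 -0.2675  0.2011] jaw 6.7 z [-0.    -0.002 -1.   ] w 0.999 F [ 0.2 -0.   0. ] q [ 0.63  0.65 -0.54  1.4   0.34  1.19  0.18]
.6425,-.2655,.064,6.9 [  1.9   0.3 137.1] [-0.001  0.002 -0.003] 0.2
```

```bash
python3 -m pendant '[[[2,0.3,50,0,0,0,-1],[2,0.3,100,0,0,0,-1],[2,0.3,137,0,0,0,-1],[2,0.3,137,0,0,0,-1],[2,0.3,137,0,0,0,-1],[2,0.3,137,0,0,0,1],[2,0.3,137,0,0,0,1],[2,0.3,137,0,0,0,1],[2,0.3,137,0,0,0,1],[2,0.3,137,0,0,0,1],[2,0.3,137,0,0,0,1],[2,0.3,137,0,0,0,1]]]' 25;python3 g.py; python3 -c "
from h import *
s=get_image('side');crop(s,220,60,420,210,4,'pics/j1.png')"
```

```text
clock: 8.4
position: [0.644, -0.2628, 0.2229]
ee_rot: [2.083, 2.351, 0.0]
force: [-0.7, -0.1, 3.2]
width: 0.605
t 8.4 grasp [ 0.644  -0.2628  0.0639] jaw 6.9 z [ 0. -0. -1.] w 0.605 F [-0.7 -0.1  3.2] q [ 0.61  0.78 -0.49  1.52  0.42  0.95  0.11]
```

View pics/j1.png

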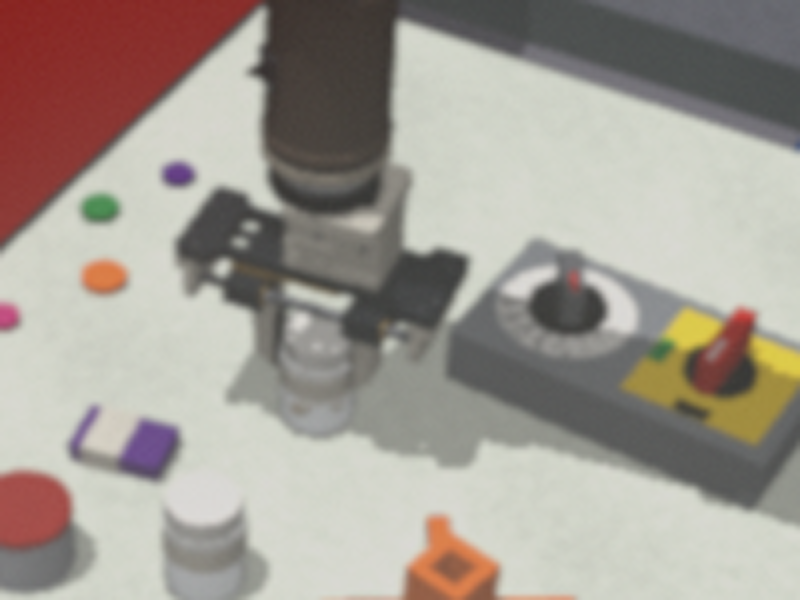

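```bash
python3 -m pendant '[[[0,0,-50,0,0,0,1],[0,0,-110,0,0,0,1],[0,0,-160,0,0,0,1],[0,0,-170,0,0,0,1],[0,0,-170,0,0,0,1]]]';python3 g.py .617,.1387,.234,6.9
```

```text
clock: 9.07
position: [0.6437, -0.2628, 0.3922]
ee_rot: [-2.083, -2.351, 0.001]
force: [0.6, -0.7, -2.5]
width: 0.604
t 9.07 grasp [ 0.6436 -0.2629  0.2332] jaw 6.9 z [-0. -0. -1.] w 0.604 F [ 0.6 -0.7 -2.5] q [ 0.63  0.62 -0.55  1.36  0.33  1.25  0.18]
.617,.1387,.234,6.9 [401.8  21.9  -0.9] [-0.001  0.     0.   ] -0.0
```

```bash
python3 -m pendant '[[[50,3,0,0,0,0,1],[105,6,0,0,0,0,1],[160,9,0,0,0,0,1],[215,12,0,0,0,0,1],[270,15,0,0,0,0,1],[325,18,0,0,0,0,1],[370,20,0,0,0,0,1],[401.8,22,0,0,0,0,1],[401.8,22,0,0,0,0,1],[401.8,22,0,0,0,0,1],[401.8,22,0,0,0,0,1]]]';python3 g.py .617,.1387,.119,6.9;python3 -c "
from h import *
s=get_image('side');crop(s,100,120,340,300,3,'pics/j2.png');s=get_image('top');crop(s,170,100,300,270,3,'pics/j2t.png')"
```

```text
clock: 10.45
position: [0.6175, 0.1371, 0.3916]
ee_rot: [-2.085, -2.349, 0.003]
force: [-0.7, 0.4, -1.7]
width: 0.604
t 10.45 grasp [0.6173 0.1369 0.2326] jaw 6.8 z [-0.001 -0.001 -1.   ] w 0.604 F [-0.7  0.4 -1.7] q [ 0.09  0.53 -0.61  1.53  0.32  1.18 -0.46]
.617,.1387,.119,6.9 [ 1.800e+00 -1.000e-01  1.136e+02] [-0.002  0.001 -0.002] 0.1
```

View pics/j2.png

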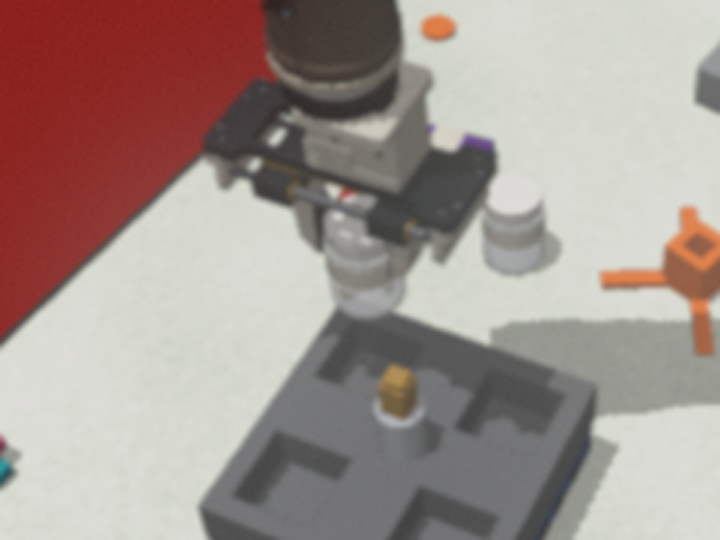

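```bash
python3 -m pendant '[[[2,0,50,0,0,0,1],[2,0,70,0,0,0,1],[2,0,85,0,0,0,1],[2,0,95,0,0,0,1],[2,0,105,0,0,0,1],[2,0,110,0,0,0,1],[2,0,113,0,0,0,1],[2,0,113,0,0,0,1]]]';python3 g.py
```

```text
clock: 11.55
position: [0.6171, 0.1407, 0.2798]
ee_rot: [2.083, 2.351, 0.0]
force: [0.1, 0.2, -2.4]
width: 0.602
t 11.55 grasp [0.6171 0.1407 0.1208] jaw 6.9 z [ 0. -0. -1.] w 0.602 F [ 0.1  0.2 -2.4] q [ 0.06  0.64 -0.57  1.65  0.4   0.97 -0.53]
```

```bash
python3 -m pendant '[[[0,0,1.5,0,0,0,1],[0,0,2.5,0,0,0,1],[0,0,2,0,0,0,-0.3],[0,0,2,0,0,0,-0.6],[0,0,2,0,0,0,-0.6],[0,0,2,0,0,0,-0.6],[0,0,-40,0,0,0,-0.6],[0,0,-90,0,0,0,-0.8],[0,0,-130,0,0,0,-1],[0,0,-130,0,0,0,-1]]]';python3 g.py .6268,-.084,.22,6.9
```

```text
clock: 12.8
position: [0.6176, 0.1414, 0.4134]
ee_rot: [2.081, 2.349, 0.008]
force: [-0.1, -0.1, -0.5]
width: 0.993
t 12.8 grasp [0.6185 0.1417 0.2544] jaw 6.9 z [ 0.006  0.002 -1.   ] w 0.993 F [-0.1 -0.1 -0.5] q [ 0.09  0.52 -0.62  1.5   0.31  1.22 -0.45]
.6268,-.084,.22,6.9 [-224.9  -18.3   34.1] [ 0.006 -0.001  0.   ] -0.0
```

```bash
python3 -m pendant '[[[-55,-4,0,0,0,0,-1],[-110,-9,10,0,0,0,-1],[-170,-14,20,0,0,0,-1],[-225,-18,34,0.006,0,0,-1],[-225,-18,34,0.006,0,0,-1],[-225,-18,34,0.006,0,0,-1]]]';python3 - <<'E'
from m import *
s=get_image("side");t=get_image("top");np.save("s1.npy",s);np.save("t1.npy",t)
crop(s,0,0,560,420,1,'pics/k1.png');crop(t,140,140,370,280,3,'pics/k2.png')
m=lids(s).astype(np.uint8); n,l,st,c=cv2.connectedComponentsWithStats(m)
for i in range(1,n):
    if 80<st[i,4]<480: print(st[i],c[i].round(1),cast("side",*c[i],.08).round(4),cast("side",*c[i],.135).round(4))
E
python3 g.py .6268,-.084,.22,6.9
```

```text
clock: 13.55
position: [0.6261, -0.0845, 0.3748]
ee_rot: [-2.08, -2.347, 0.007]
force: [-0.3, 0.2, 0.2]
width: 0.999
[361 130  17  18 100] [372.  140.5] [ 0.4713 -0.3785  0.08  ] [ 0.4515 -0.3165  0.135 ]
[261 182  18   8 104] [269.3 185.7] [ 0.6253 -0.0776  0.08  ] [ 0.5968 -0.0326  0.135 ]
[213 221  20  16 237] [222.7 228.5] [0.6455 0.1026 0.08  ] [0.6159 0.1374 0.135 ]
[ 68 252  36  20  98] [ 91.7 257.7] [0.8526 0.3298 0.08  ] [0.8111 0.3517 0.135 ]
[155 325  24  21 381] [166.5 334.9] [0.5812 0.3931 0.08  ] [0.5552 0.4114 0.135 ]
[207 357  26  24 465] [219.5 369. ] [0.4458 0.3965 0.08  ] [0.4275 0.4146 0.135 ]
t 13.65 grasp [ 0.6253 -0.083   0.2166] jaw 7.1 z [-0.006  0.    -1.   ] w 0.999 F [-0.   0.3 -0.2] q [ 0.43  0.54 -0.58  1.55  0.32  1.15 -0.1 ]
.6268,-.084,.22,6.9 [-1.   0.4 -3.4] [-0.006 -0.001  0.003] -0.2
```

View pics/k1.png

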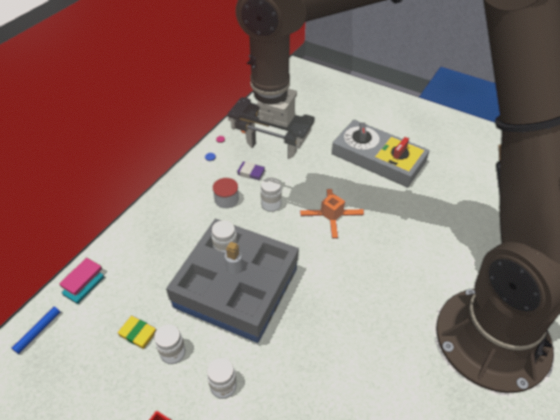

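View pics/k2.png

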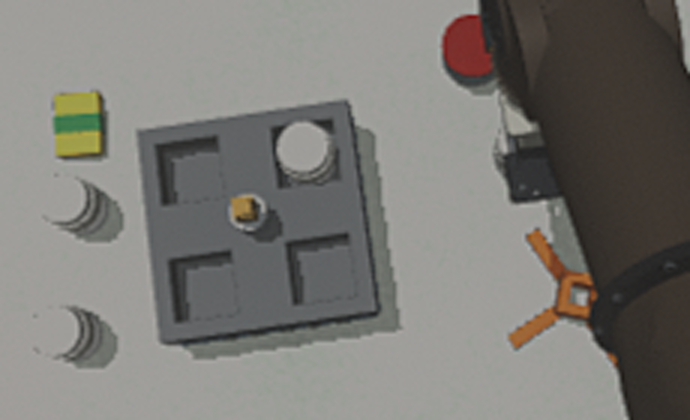

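Jar A stands in its pocket, and J_b is still under the gripper. I'll descend on it.

```bash
python3 g.py .6265,-.083,.064,6.9; python3 -m pendant '[[[0,0.5,50,-0.006,0,0,-1],[0,0.5,100,-0.006,0,0,-1],[0,1,135,-0.006,0,0,-1],[0,1,152,-0.006,0,0,-1],[0,1,152,-0.006,0,0,-1],[0,1,152,-0.006,0,0,1],[0,1,152,-0.006,0,0,1],[0,1,152,-0.006,0,0,1],[0,1,152,-0.006,0,0,1],[0,1,152,-0.006,0,0,1],[0,1,152,-0.006,0,0,1],[0,1,152,-0.006,0,0,1]]]' 25;python3 g.py
```

```text
t 13.65 grasp [ 0.6253 -0.083   0.2166] jaw 7.1 z [-0.006  0.    -1.   ] w 0.999 F [-0.   0.3 -0.2] q [ 0.43  0.54 -0.58  1.55  0.32  1.15 -0.1 ]
.6265,-.083,.064,6.9 [-1.000e-01  1.100e+00  1.526e+02] [-0.006 -0.001  0.003] -0.2
clock: 15.15
position: [0.6268, -0.0848, 0.2242]
ee_rot: [2.083, 2.351, 0.001]
force: [1.5, 0.7, 4.7]
width: 0.603
t 15.15 grasp [ 0.627  -0.0848  0.0652] jaw 6.9 z [ 0.001 -0.    -1.   ] w 0.603 F [1.5 0.7 4.7] q [ 0.39  0.7  -0.51  1.7   0.43  0.86 -0.19]
```

```bash
python3 -m pendant '[[[0,0,-50,0,0,0,1],[0,0,-110,0,0,0,1],[0,0,-160,0,0,0,1],[0,0,-170,0,0,0,1],[0,0,-170,0,0,0,1]]]';python3 g.py .498,.123,.234,6.9
```

```text
clock: 15.78
position: [0.626, -0.085, 0.3931]
ee_rot: [-2.083, -2.351, 0.001]
force: [-0.6, -0.8, -2.7]
width: 0.6
t 15.78 grasp [ 0.6259 -0.085   0.2341] jaw 6.9 z [-0.001 -0.    -1.   ] w 0.6 F [-0.6 -0.8 -2.7] q [ 0.43  0.53 -0.59  1.53  0.31  1.18 -0.09]
.498,.123,.234,6.9 [ 2.219e+02 -1.021e+02  1.000e-01] [-0.001  0.     0.   ] -0.0
```

```bash
python3 -m pendant '[[[45,-20,0,0,0,0,1],[90,-41,0,0,0,0,1],[135,-62,0,0,0,0,1],[180,-83,0,0,0,0,1],[210,-96,0,0,0,0,1],[222,-102,0,0,0,0,1],[222,-102,0,0,0,0,1],[222,-102,0,0,0,0,1],[222,-102,0,0,0,0,1]]]';python3 g.py .498,.123,.121,6.9
```

```text
clock: 16.9
position: [0.499, 0.122, 0.3934]
ee_rot: [-2.086, -2.349, 0.001]
force: [0.0, -0.3, -1.6]
width: 0.605
t 16.9 grasp [0.499  0.1219 0.2344] jaw 6.8 z [-0. -0. -1.] w 0.605 F [ 0.  -0.3 -1.6] q [ 0.19  0.35 -0.68  1.81  0.25  1.07 -0.47]
.498,.123,.121,6.9 [  1.2  -0.9 113.4] [-0.     0.    -0.002] 0.1
```

```bash
python3 -m pendant '[[[1,-0.9,50,0,0,0,1],[1,-0.9,70,0,0,0,1],[1,-0.9,85,0,0,0,1],[1,-0.9,95,0,0,0,1],[1,-0.9,105,0,0,0,1],[1,-0.9,110,0,0,0,1],[1,-0.9,113,0,0,0,1],[1,-0.9,113.5,0,0,0,1],[1,-0.9,113.5,0,0,0,1]]]';python3 g.py
```

```text
clock: 18.02
position: [0.4974, 0.1242, 0.2805]
ee_rot: [2.083, 2.351, 0.001]
force: [-0.3, 0.7, -2.1]
width: 0.604
t 18.02 grasp [0.4975 0.1242 0.1215] jaw 6.9 z [ 0.  0. -1.] w 0.604 F [-0.3  0.7 -2.1] q [ 0.12  0.48 -0.62  1.95  0.38  0.83 -0.59]
```

```bash
python3 -m pendant '[[[0,0,1.5,0,0,0,1],[0,0,2,0,0,0,1],[0,0,1.5,0,0,0,-0.3],[0,0,1.5,0,0,0,-0.6],[0,0,1.5,0,0,0,-0.6],[0,0,1.5,0,0,0,-0.6],[0,0,-40,0,0,0,-0.6],[0,0,-90,0,0,0,-0.8],[0,0,-140,0,0,0,-1],[0,0,-140,0,0,0,-1]]]';python3 g.py .5813,.3935,.25,6.9
```

```text
clock: 19.27
position: [0.4981, 0.125, 0.4239]
ee_rot: [2.081, 2.348, 0.009]
force: [-0.1, 0.5, -0.4]
width: 0.997
t 19.27 grasp [0.4992 0.1253 0.2649] jaw 6.9 z [ 0.007  0.002 -1.   ] w 0.997 F [-0.1  0.5 -0.4] q [ 0.2   0.32 -0.7   1.77  0.23  1.12 -0.45]
.5813,.3935,.25,6.9 [256.5 114.8  15.9] [ 0.007 -0.001  0.   ] -0.0
```

```bash
python3 -m pendant '[[[50,22,0,0,0,0,-1],[100,44,0,0,0,0,-1],[150,66,0,0,0,0,-1],[200,90,10,0.007,0,0,-1],[240,107,16,0.007,0,0,-1],[256.5,115,16,0.007,0,0,-1],[256.5,115,16,0.007,0,0,-1],[256.5,115,16,0.007,0,0,-1]]]';python3 - <<'E'
from m import *
s=get_image("side");t=get_image("top")
crop(s,0,0,560,420,1,'pics/k3.png');crop(t,140,140,370,280,3,'pics/k4.png')
m=lids(s).astype(np.uint8); n,l,st,c=cv2.connectedComponentsWithStats(m)
for i in range(1,n):
    if 80<st[i,4]<480: print(st[i],c[i].round(1),cast("side",*c[i],.08).round(4),cast("side",*c[i],.135).round(4))
E
python3 g.py .5813,.3945,.064,6.9
```

```text
clock: 20.27
position: [0.5806, 0.3918, 0.4034]
ee_rot: [-2.081, -2.348, 0.01]
force: [-0.3, -0.1, 0.2]
width: 0.998
[345 127  34  22 304] [361.3 139. ] [ 0.4997 -0.3685  0.08  ] [ 0.4783 -0.307   0.135 ]
[237 160  20  13 111] [246.8 166.3] [ 0.715  -0.1076  0.08  ] [ 0.6814 -0.0609  0.135 ]
[298 186  68  55 296] [328.6 210.7] [ 0.4542 -0.0806  0.08  ] [ 0.4353 -0.0355  0.135 ]
[212 221  22  17 280] [222.4 228.9] [0.6454 0.1041 0.08  ] [0.6157 0.1388 0.135 ]
[260 238  22  18 311] [270.4 246.8] [0.5184 0.09   0.08  ] [0.4959 0.1254 0.135 ]
[176 332  21  15 218] [184.8 339.8] [0.5425 0.3823 0.08  ] [0.5187 0.4012 0.135 ]
[391 392  20  28 154] [398.8 405.9] [0.1182 0.2824 0.08  ] [0.1184 0.307  0.135 ]
t 20.38 grasp [0.5798 0.3911 0.2452] jaw 6.8 z [-0.007 -0.002 -1.   ] w 0.998 F [-0.2 -0.6  0.4] q [-0.3   0.65 -0.65  1.32  0.38  1.31 -0.83]
.5813,.3945,.064,6.9 [  3.2   2.1 181.2] [-0.007  0.001 -0.001] 0.1
```

View pics/k3.png

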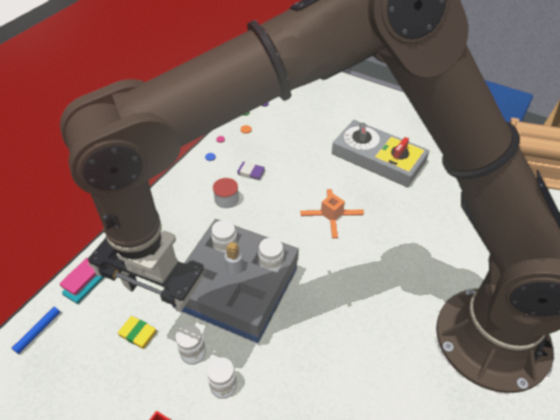

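View pics/k4.png

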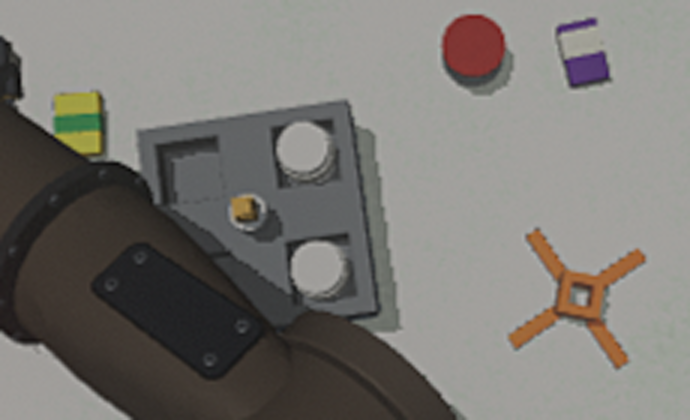

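The two placed jars are in their pockets. The upper-left jar has been knocked: its lid is now at side (188,338), where it was (167,334). I'll measure it again.

```bash
python3 - <<'E'
from m import *
s=get_image("side");crop(cv2.convertScaleAbs(s,alpha=1.6,beta=-80),150,310,250,400,6,'pics/k5.png')
E
```

```text
(no output)
```

View pics/k5.png

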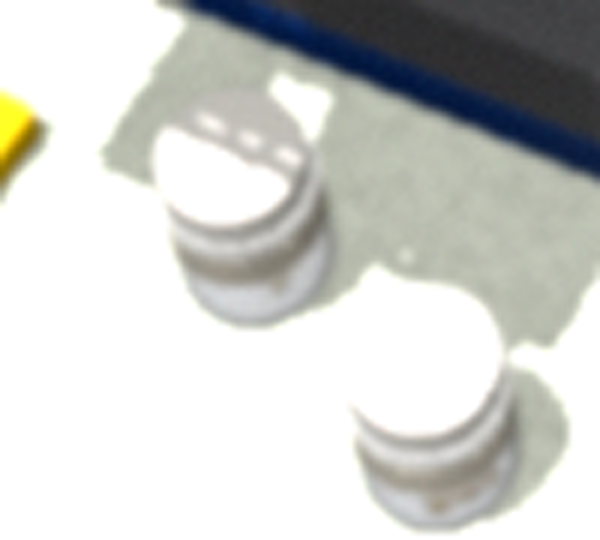

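```bash
python3 -c "
from m import *
print(cast('side',187.9,335.75,.08),cast('side',220.7,369.2,.08))"
```

```text
[0.54264726 0.3718007  0.08      ] [0.44366297 0.3957097  0.08      ]
```

```bash
python3 g.py .5425,.374,.2,30  .5425,.374,.064,30
```

```text
t 20.43 grasp [0.5798 0.3912 0.2454] jaw 6.8 z [-0.006 -0.001 -1.   ] w 1.001 F [ 0.2 -0.6  0.7] q [-0.3   0.65 -0.65  1.32  0.38  1.31 -0.83]
.5425,.374,.2,30 [-12.7 -39.8  45.6] [-0.007 -0.001 -0.404] 23.2
.5425,.374,.064,30 [-12.6 -38.9 181.6] [-0.007 -0.001 -0.404] 23.2
```

```bash
python3 -m pendant '[[[-5,-15,0,0,0,-0.14,-0.8],[-10,-30,20,0,0,-0.27,-0.8],[-12.7,-39.5,40,-0.007,0,-0.404,-0.8],[-12.7,-39.5,70,-0.007,0,-0.404,-0.8],[-12.7,-39.5,75,-0.007,0,-0.404,-0.8]]]';python3 g.py .5425,.374,.064,30;python3 - <<'E'
from m import *
s=get_image("side");crop(s,80,230,260,400,3,'pics/k6.png')
t=get_image("top");crop(t,130,150,280,280,4,'pics/k7.png')
E
```

```text
clock: 21.05
position: [0.5423, 0.3737, 0.3279]
ee_rot: [-1.57, -2.72, 0.003]
force: [-0.3, 0.7, 0.9]
width: 0.899
t 21.05 grasp [0.5419 0.3735 0.169 ] jaw 30.0 z [-0.002 -0.001 -1.   ] w 0.899 F [-0.3  0.7  0.9] q [-0.24  0.67 -0.73  1.53  0.47  1.13 -0.54]
.5425,.374,.064,30 [  0.2   0.6 104.9] [-0.003 -0.     0.   ] -0.0
```

View pics/k6.png

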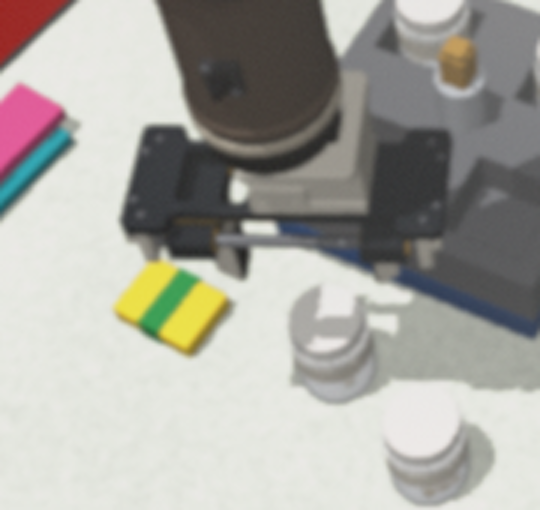

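```bash
python3 -m pendant '[[[0,0.5,40,-0.003,0,0,-0.8],[0,0.5,80,-0.003,0,0,-0.8],[0,0.5,105,-0.003,0,0,-0.8],[0,0.5,105,-0.003,0,0,-0.8],[0,0.5,105,-0.003,0,0,1],[0,0.5,105,-0.003,0,0,1],[0,0.5,105,-0.003,0,0,1],[0,0.5,105,-0.003,0,0,1],[0,0.5,105,-0.003,0,0,1],[0,0.5,105,-0.003,0,0,1]]]' 25;python3 g.py;python3 - <<'E'
from m import *
s=get_image("side");crop(s,80,230,260,400,3,'pics/k8.png')
E
```

```text
clock: 22.4
position: [0.5428, 0.3758, 0.2254]
ee_rot: [1.568, 2.721, 0.007]
force: [-1.5, -1.8, 7.3]
width: 0.604
t 22.4 grasp [0.5433 0.3763 0.0664] jaw 30.1 z [ 0.003  0.003 -1.   ] w 0.604 F [-1.5 -1.8  7.3] q [-0.27  0.77 -0.68  1.62  0.56  0.95 -0.61]
```

View pics/k8.png

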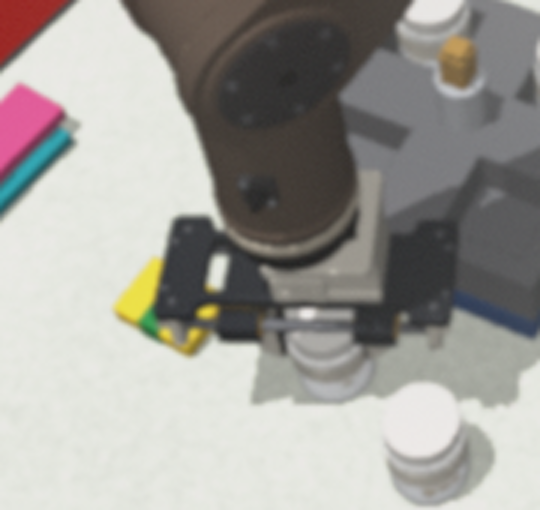

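```bash
python3 -m pendant '[[[0,0,-50,0,0,0,1],[0,0,-110,0,0,0,1],[0,0,-160,0,0,0,1],[0,0,-170,0,0,0,1],[0,0,-170,0,0,0,1]]]';python3 g.py .603,.2575,.234,6.9
```

```text
clock: 23.08
position: [0.5423, 0.3749, 0.3943]
ee_rot: [1.569, 2.721, 0.005]
force: [0.4, -0.8, -2.7]
width: 0.599
t 23.07 grasp [0.5428 0.3753 0.2353] jaw 30.1 z [ 0.003  0.003 -1.   ] w 0.599 F [ 0.4 -0.8 -2.7] q [-0.23  0.61 -0.76  1.45  0.43  1.25 -0.51]
.603,.2575,.234,6.9 [-132.    -6.3    1.1] [ 0.003 -0.002  0.404] -23.2
```

```bash
python3 -m pendant '[[[-35,-2,0,0,0,0.13,1],[-75,-3,0,0,0,0.27,1],[-110,-5,0,0.003,-0.002,0.404,1],[-132,-6,0,0.003,-0.002,0.404,1],[-132,-6,0,0.003,-0.002,0.404,1],[-132,-6,0,0.003,-0.002,0.404,1],[-132,-6,0,0.003,-0.002,0.404,1]]]';python3 g.py .603,.2575,.122,6.9
```

```text
clock: 23.95
position: [0.6025, 0.2594, 0.3942]
ee_rot: [-2.079, -2.354, -0.0]
force: [0.3, -0.2, -2.3]
width: 0.606
t 23.95 grasp [0.6024 0.2595 0.2352] jaw 7.1 z [-0.001  0.001 -1.   ] w 0.606 F [ 0.3 -0.2 -2.3] q [-0.08  0.58 -0.66  1.46  0.37  1.22 -0.66]
.603,.2575,.122,6.9 [ -2.    0.3 113.2] [-0.    -0.001  0.004] -0.2
```

```bash
python3 -m pendant '[[[-2,0.3,50,0,0,0,1],[-2,0.3,70,0,0,0,1],[-2,0.3,85,0,0,0,1],[-2,0.3,95,0,0,0,1],[-2,0.3,105,0,0,0,1],[-2,0.3,110,0,0,0,1],[-2,0.3,112,0,0,0,1],[-2,0.3,113,0,0,0,1],[-2,0.3,113,0,0,0,1]]]';python3 g.py
```

```text
clock: 25.08
position: [0.6031, 0.2633, 0.2875]
ee_rot: [-2.074, -2.354, -0.021]
force: [-7.8, 12.1, 24.5]
width: 0.602
t 25.07 grasp [0.6041 0.2653 0.1286] jaw 7.2 z [ 0.006  0.013 -1.   ] w 0.602 F [-7.8 12.1 24.5] q [-0.1   0.68 -0.63  1.58  0.44  1.02 -0.72]
```

Contact: the jar stopped about 7 mm high. I'll raise it and look.

```bash
python3 -m pendant '[[[0,0,-15,0,0,0,1],[0,0,-45,0,0,0,1],[0,0,-45,0,0,0,1],[0,0,-45,0,0,0,1]]]';python3 g.py .603,.2575,.16,6.9;python3 - <<'E'
from m import *
s=get_image("side");crop(s,100,180,300,330,4,'pics/k9.png')
t=get_image("top");crop(t,150,140,300,270,4,'pics/k10.png')
E
```

```text
clock: 25.58
position: [0.6038, 0.2557, 0.3258]
ee_rot: [2.083, 2.351, -0.001]
force: [-0.4, 0.6, -3.7]
width: 0.602
t 25.57 grasp [0.6038 0.2556 0.1668] jaw 6.9 z [-0.    -0.001 -1.   ] w 0.602 F [-0.4  0.6 -3.7] q [-0.08  0.64 -0.64  1.54  0.41  1.1  -0.7 ]
.603,.2575,.16,6.9 [ 1.9 -0.6  6.8] [-0.     0.001  0.   ] -0.0
```

View pics/k9.png

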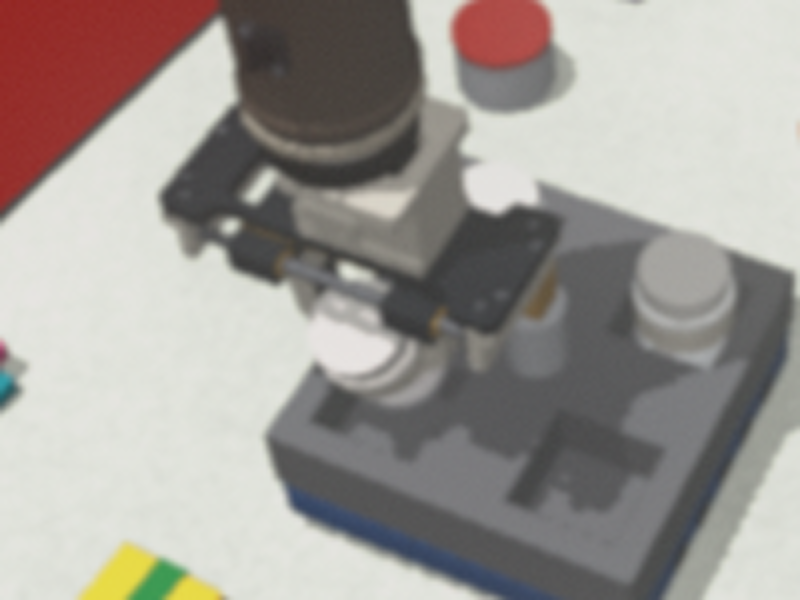

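View pics/k10.png

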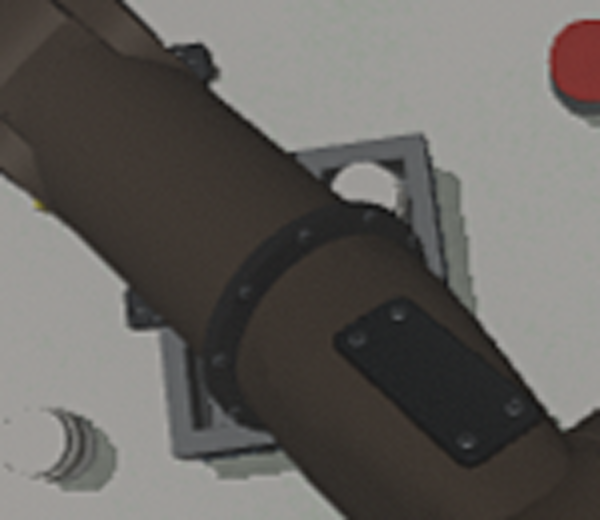

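```bash
python3 - <<'E'
from m import *
s=get_image("side");crop(cv2.convertScaleAbs(s,alpha=1.3,beta=-20),160,235,240,295,10,'pics/k11.png')
E
```

```text
(no output)
```

View pics/k11.png

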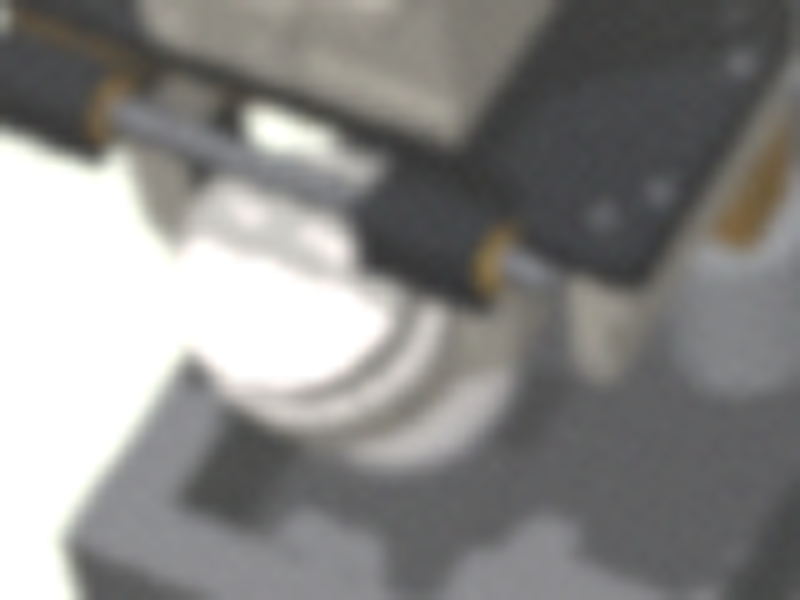

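```bash
python3 - <<'E'
from m import *
piv=np.array([.6038,.2556,.1668]);p=np.array([-.12,.993,0])
for th in (0,10,15,20,25,30,35,40,45):
    a=np.sin(np.radians(th))*p+np.array([0,0,np.cos(np.radians(th))])
    u=np.array(proj("side",piv+a*.0136));b=np.array(proj("side",piv-a*.0664))
    print(th,"lid@10x",((u-[160,235])*10).round(),"foot",((b-[160,235])*10).round())
E
```

```text
0 lid@10x [328. 197.] foot [372. 416.]
10 lid@10x [322. 206.] foot [398. 373.]
15 lid@10x [320. 211.] foot [410. 351.]
20 lid@10x [317. 216.] foot [422. 327.]
25 lid@10x [315. 221.] foot [433. 303.]
30 lid@10x [312. 227.] foot [443. 279.]
35 lid@10x [310. 232.] foot [453. 254.]
40 lid@10x [308. 238.] foot [462. 229.]
45 lid@10x [307. 243.] foot [469. 205.]
```

The jar has pivoted about 23° in the grip, with its lid towards +y. I'll stand it on open table with the tool tilted to right it, then regrip.

```bash
python3 - <<'E'
s=open('g.py').read()
s=s.replace("def row(x,y,z,psi=None):","def row(x,y,z,psi=None,tilt=0):").replace("T=np.c_[np.cross(Y,Z),Y,Z]\n","T=np.c_[np.cross(Y,Z),Y,Z]\n    T=R.from_rotvec(Y*np.radians(tilt)).as_matrix()@T\n").replace("tcp=np.array([x,y,z+.159])","tcp=np.array([x,y,z])-.159*T[:,2]")
open('g.py','w').write(s)
E
python3 -m pendant '[[[0,0,-50,0,0,0,1],[0,0,-75,0,0,0,1],[0,0,-75,0,0,0,1]]]'; python3 g.py .56,.4,.24,6.9,0 .56,.4,.18,6.9,23
```

```text
clock: 26.1
position: [0.6041, 0.2563, 0.4026]
ee_rot: [2.083, 2.351, 0.004]
force: [-0.3, -0.0, -3.1]
width: 0.604
t 26.1 grasp [0.6045 0.2566 0.2436] jaw 6.9 z [ 0.003  0.001 -1.   ] w 0.604 F [-0.3 -0.  -3.1] q [-0.07  0.58 -0.66  1.45  0.36  1.24 -0.65]
.56,.4,.24,6.9,0 [147.9 -26.5   3.7] [ 0.003 -0.001  0.   ] -0.0
.56,.4,.18,6.9,23 [ 85.7 -26.7  76.3] [0.003 0.4   0.001] -0.0
```

```bash
python3 -m pendant '[[[40,-8,0,0,0,0,1],[80,-15,0,0,0,0,1],[120,-22,0,0,0,0,1],[120,-27,10,0,0.14,0,1],[105,-27,40,0,0.27,0,1],[86,-27,76,0.003,0.4,0,1],[86,-27,76,0.003,0.4,0,1],[86,-27,76,0.003,0.4,0,1]]]'; python3 g.py .56,.4,.09,6.9,23 .56,.4,.066,6.9,23;python3 - <<'E'
from m import *
s=get_image("side");crop(s,80,240,280,390,4,'pics/k12.png')
E
```

```text
clock: 27.1
position: [0.5664, 0.3389, 0.3257]
ee_rot: [-1.867, -2.109, -0.374]
force: [-1.5, 0.3, -1.9]
width: 0.607
t 27.1 grasp [0.5584 0.4002 0.1792] jaw 7.0 z [-0.051  0.385 -0.921] w 0.607 F [-1.5  0.3 -1.9] q [ 0.01  0.68 -0.83  1.61  0.19  0.83 -0.64]
.56,.4,.09,6.9,23 [-35.4   1.3  82. ] [-0.004  0.002  0.   ] -0.1
.56,.4,.066,6.9,23 [-44.7   1.4 104.1] [-0.004  0.002  0.   ] -0.1
```

View pics/k12.png

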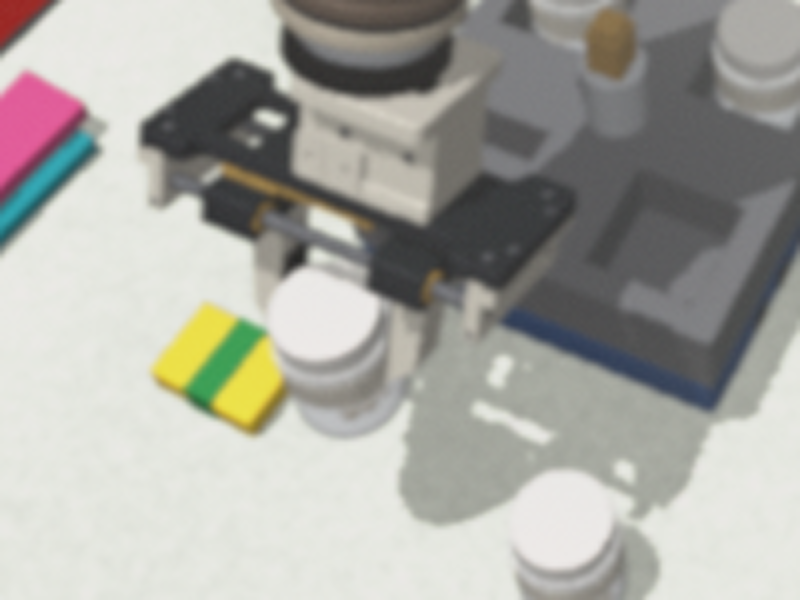

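```bash
python3 -m pendant '[[[-12,1,30,0,0,0,1],[-24,1,55,0,0,0,1],[-31,1,72,0,0,0,1],[-35,1,82,0,0,0,1],[-35,1,82,0,0,0,1]]]'; python3 g.py .56,.4,.072,6.9,23 .56,.4,.066,6.9,23;python3 -m pendant '[[[-2,0,5,0,0,0,1],[-4,0,9,0,0,0,1],[-4,0,9,0,0,0,1]]]'; python3 g.py
```

```text
clock: 27.78
position: [0.5673, 0.3385, 0.2362]
ee_rot: [-1.867, -2.109, -0.375]
force: [0.2, 0.1, -2.3]
width: 0.599
t 27.77 grasp [0.5593 0.3999 0.0897] jaw 7.0 z [-0.05   0.386 -0.921] w 0.599 F [ 0.2  0.1 -2.3] q [-0.03  0.78 -0.77  1.68  0.25  0.67 -0.65]
.56,.4,.072,6.9,23 [-7.1  0.2 16.4] [-0.004  0.002  0.001] -0.1
.56,.4,.066,6.9,23 [-9.4  0.2 21.9] [-0.004  0.002  0.001] -0.1
clock: 28.15
position: [0.5675, 0.3374, 0.2261]
ee_rot: [-1.868, -2.108, -0.375]
force: [-0.5, -0.7, -2.6]
width: 0.607
t 28.15 grasp [0.5595 0.3988 0.0796] jaw 6.9 z [-0.05   0.386 -0.921] w 0.607 F [-0.5 -0.7 -2.6] q [-0.03  0.79 -0.76  1.69  0.26  0.65 -0.65]
```

Still hanging free, so I'll lower a few millimetres at a time.

```bash
python3 -m pendant '[[[-2,0,4.5,0,0,0,1],[-3,0,7.5,0,0,0,1],[-3,0,7.5,0,0,0,1]]]'; python3 -m pendant '[[[-1,0,3,0,0,0,1],[-1,0,3,0,0,0,1]]]'; python3 g.py;python3 - <<'E'
from m import *
s=get_image("side");crop(s,80,240,280,390,4,'pics/k13.png')
E
```

```text
clock: 28.52
position: [0.5673, 0.3377, 0.2178]
ee_rot: [-1.867, -2.108, -0.374]
force: [0.8, -0.8, -1.6]
width: 0.604
clock: 28.78
position: [0.5673, 0.338, 0.2148]
ee_rot: [-1.867, -2.108, -0.375]
force: [0.4, 0.1, -1.8]
width: 0.601
t 28.77 grasp [0.5593 0.3994 0.0683] jaw 7.0 z [-0.05   0.386 -0.921] w 0.601 F [ 0.4  0.1 -1.8] q [-0.04  0.8  -0.76  1.69  0.27  0.63 -0.65]
```

View pics/k13.png

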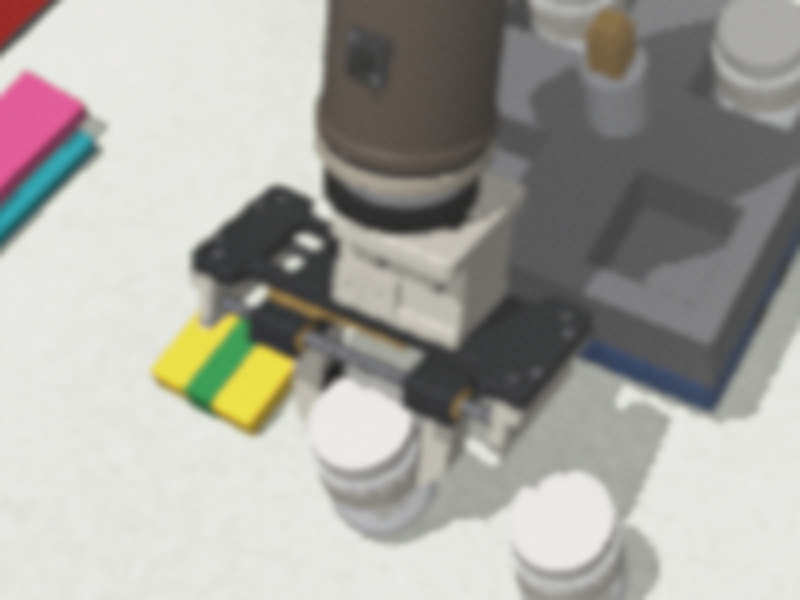

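```bash
python3 -m pendant '[[[-1,0,3,0,0,0,1],[-1,0,3,0,0,0,1]]]'; python3 -m pendant '[[[-1,0,3,0,0,0,1],[-1,0,3,0,0,0,1]]]'; python3 g.py
```

```text
clock: 29.08
position: [0.5673, 0.3382, 0.2116]
ee_rot: [-1.867, -2.108, -0.375]
force: [-0.1, -0.4, -2.2]
width: 0.601
clock: 29.32
position: [0.5672, 0.3385, 0.2084]
ee_rot: [-1.867, -2.108, -0.375]
force: [-0.1, 0.6, -1.6]
width: 0.602
t 29.32 grasp [0.5592 0.3998 0.062 ] jaw 7.0 z [-0.05   0.386 -0.921] w 0.602 F [-0.1  0.6 -1.6] q [-0.04  0.81 -0.75  1.7   0.27  0.62 -0.65]
```

```bash
python3 -m pendant '[[[-1,0,3,0,0,0,1],[-1,0,3,0,0,0,1]]]'; python3 -m pendant '[[[-1,0,3,0,0,0,1],[-1,0,3,0,0,0,1]]]';python3 g.py;python3 - <<'E'
from m import *
s=get_image("side");crop(s,80,240,280,390,4,'pics/k14.png')
E
```

```text
clock: 29.58
position: [0.5672, 0.3387, 0.2053]
ee_rot: [-1.867, -2.108, -0.375]
force: [-0.3, -0.3, -2.8]
width: 0.601
clock: 29.82
position: [0.5673, 0.3392, 0.2029]
ee_rot: [-1.867, -2.108, -0.376]
force: [-1.5, -2.3, 3.8]
width: 0.604
t 29.82 grasp [0.5595 0.4006 0.0565] jaw 7.0 z [-0.049  0.387 -0.921] w 0.604 F [-1.5 -2.3  3.8] q [-0.04  0.82 -0.75  1.7   0.27  0.61 -0.65]
```

View pics/k14.png

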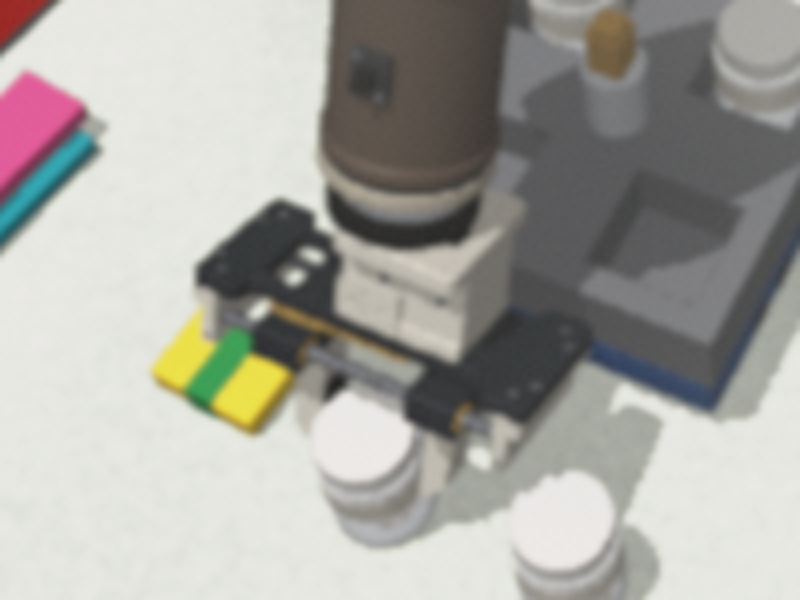

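```bash
python3 -m pendant '[[[-0.5,0,1,0,0,0,1],[-0.5,0,1,0,0,0,-0.4],[-0.5,0,1,0,0,0,-0.8],[-0.5,0,1,0,0,0,-0.8],[-0.5,0,1,0,0,0,-0.8],[-0.5,0,-30,0,0,0,-0.8],[0,0,-80,0,0,0,-1],[0,0,-120,0,0,0,-1],[0,0,-120,0,0,0,-1]]]';python3 g.py .5,.25,.24,6.9,0;python3 - <<'E'
from m import *
s=get_image("side");crop(s,80,240,280,390,4,'pics/k15.png');t=get_image("top");crop(t,130,150,280,280,4,'pics/k16.png')
E
```

```text
clock: 31.0
position: [0.5745, 0.2921, 0.316]
ee_rot: [-1.87, -2.108, -0.383]
force: [-0.0, 0.6, -0.7]
width: 1.001
t 31.0 grasp [0.5675 0.3538 0.1697] jaw 6.8 z [-0.044  0.388 -0.921] w 1.001 F [-0.   0.6 -0.7] q [ 0.1   0.68 -0.85  1.65  0.19  0.82 -0.58]
.5,.25,.24,6.9,0 [  2.1 -78.8 -89.4] [ 0.002 -0.401 -0.001] 0.1
```

View pics/k15.png

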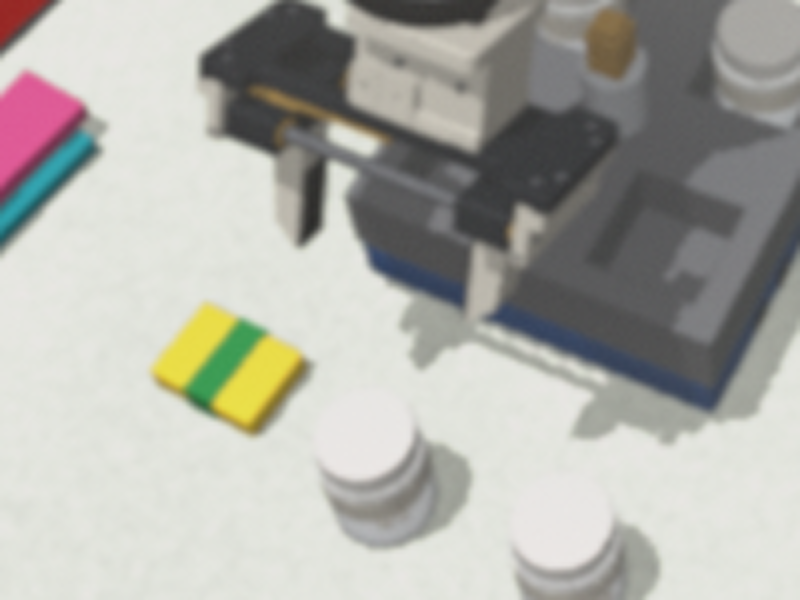

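View pics/k16.png

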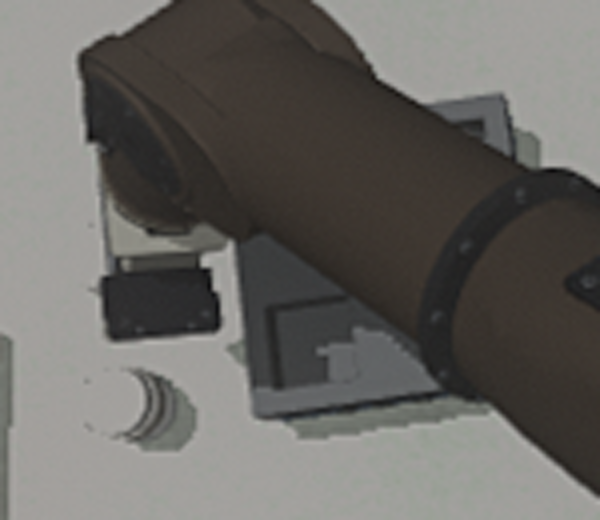

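The jar is standing upright again at side ≈ (171,350). I'll measure both left jars.

```bash
python3 - <<'E'
from m import *
s=get_image("side")
m=lids(s).astype(np.uint8); n,l,st,c=cv2.connectedComponentsWithStats(m)
for i in range(1,n):
    if 80<st[i,4]<600: 
        cs,_=cv2.findContours((l==i).astype(np.uint8),0,1);e=cv2.fitEllipse(max(cs,key=len))
        print(st[i],c[i].round(1),cast("side",*c[i],.08).round(4),cast("side",*c[i],.135).round(4),np.round(e[0],1),np.round(e[1],1))
for p in [(.56,.4,0),(.4445,.3975,0)]: print(proj("side",p))
crop(s,150,320,240,390,8,'pics/k17.png')
E
```

```text
[345 127  34  22 289] [361.4 139.1] [ 0.4995 -0.3683  0.08  ] [ 0.4781 -0.3068  0.135 ] [361.4 137.4] [20.1 30.9]
[242 160  15  13  97] [247.6 166.3] [ 0.7132 -0.1088  0.08  ] [ 0.6797 -0.0621  0.135 ] [247.7 165.7] [11.5 13.5]
[298 186  49  51 185] [321.6 207.3] [ 0.4742 -0.0814  0.08  ] [ 0.4542 -0.0362  0.135 ] [325.7 208.8] [39.8 47.4]
[213 221  21  16 253] [222.3 228.4] [0.6467 0.103  0.08  ] [0.617  0.1377 0.135 ] [222.3 228.5] [14.9 20. ]
[ 57 252  47  37 126] [ 80.6 265. ] [0.8592 0.3577 0.08  ] [0.8174 0.378  0.135 ] [ 76.5 284.3] [30.7 70. ]
[158 337  26  23 448] [170.3 348.1] [0.5561 0.4119 0.08  ] [0.5315 0.4291 0.135 ] [170.3 348.1] [20.7 25.8]
[207 357  27  25 494] [219.8 369.6] [0.4447 0.3974 0.08  ] [0.4264 0.4154 0.135 ] [219.8 369.6] [22.3 26.5]
(np.float64(178.07543379977972), np.float64(360.14858044425273))
(np.float64(222.95962223832316), np.float64(386.45764115902193))
```

View pics/k17.png

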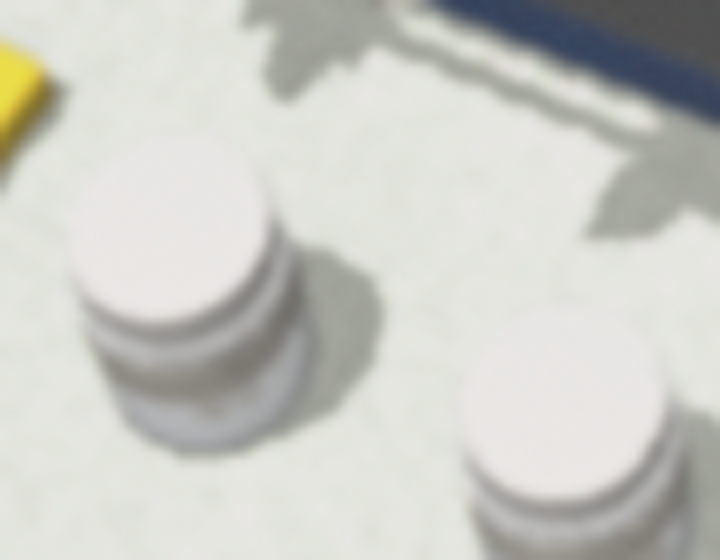

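```bash
python3 g.py .5555,.413,.21,6.9,0
```

```text
t 31.15 grasp [0.5648 0.3539 0.1656] jaw 7.0 z [-0.051  0.386 -0.921] w 1.0 F [ 1.   0.1 -0.4] q [ 0.1   0.69 -0.85  1.65  0.19  0.81 -0.58]
.5555,.413,.21,6.9,0 [134.1  -2.9  -5.1] [-0.004 -0.399  0.001] -0.1
```

```bash
python3 -m pendant '[[[45,-1,-10,0,-0.13,0,-1],[90,-2,-10,0,-0.27,0,-1],[134,-3,-5,-0.004,-0.4,0,-0.9],[134,-3,-5,-0.004,-0.4,0,-0.8],[134,-3,-5,-0.004,-0.4,0,-0.8],[134,-3,-5,-0.004,-0.4,0,-0.8]]]';python3 g.py .5555,.413,.062,6.9,0;python3 - <<'E'
from m import *
s=get_image("side");crop(s,80,240,280,390,4,'pics/k18.png')
E
```

```text
clock: 31.9
position: [0.5566, 0.4113, 0.3684]
ee_rot: [2.085, 2.348, -0.002]
force: [-0.1, -1.1, -0.1]
width: 0.898
t 31.9 grasp [0.5566 0.411  0.2094] jaw 6.8 z [-0.    -0.002 -1.   ] w 0.898 F [-0.1 -1.1 -0.1] q [-0.35  0.65 -0.62  1.39  0.39  1.22 -0.89]
.5555,.413,.062,6.9,0 [  2.1  -0.8 147.4] [-0.     0.002 -0.002] 0.1
```

View pics/k18.png

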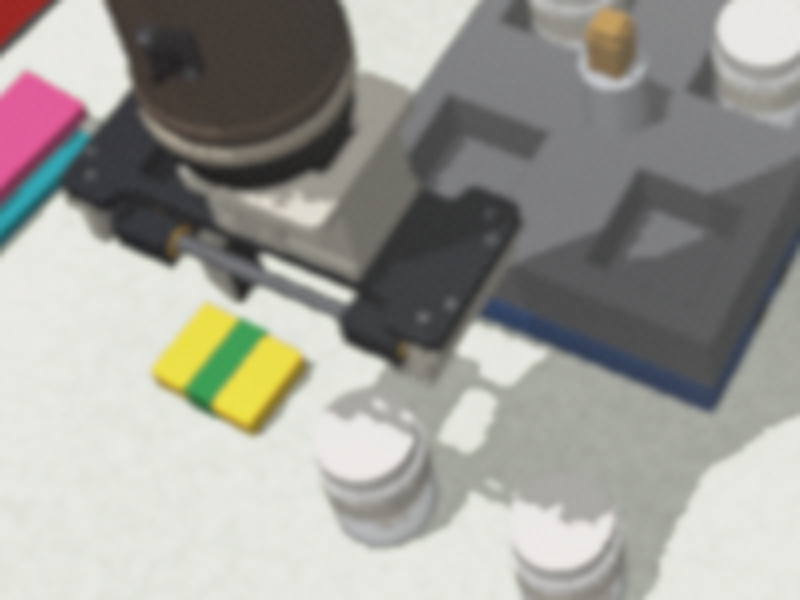

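```bash
python3 -m pendant '[[[1,-0.8,50,0,0.001,0,-0.8],[1.5,-0.8,100,0,0.002,0,-0.8],[2,-0.8,135,0,0.002,0,-0.8],[2,-0.8,147,0,0.002,0,-0.8],[2,-0.8,147,0,0.002,0,-0.8],[2,-0.8,147,0,0.002,0,-0.8]]]';python3 g.py .5555,.413,.064,6.9,0; python3 - <<'E'
from m import *
s=get_image("side");crop(s,110,270,230,390,6,'pics/k19.png')
E
```

```text
clock: 32.7
position: [0.5554, 0.4151, 0.2246]
ee_rot: [-2.084, -2.35, -0.007]
force: [0.3, 0.1, 0.3]
width: 0.9
t 32.7 grasp [0.5558 0.4158 0.0656] jaw 6.9 z [ 0.003  0.004 -1.   ] w 0.9 F [0.3 0.1 0.3] q [-0.38  0.79 -0.57  1.53  0.48  0.96 -0.97]
.5555,.413,.064,6.9,0 [-2.1 -0.2  1.6] [ 0.003 -0.004 -0.   ] 0.0
```

View pics/k19.png

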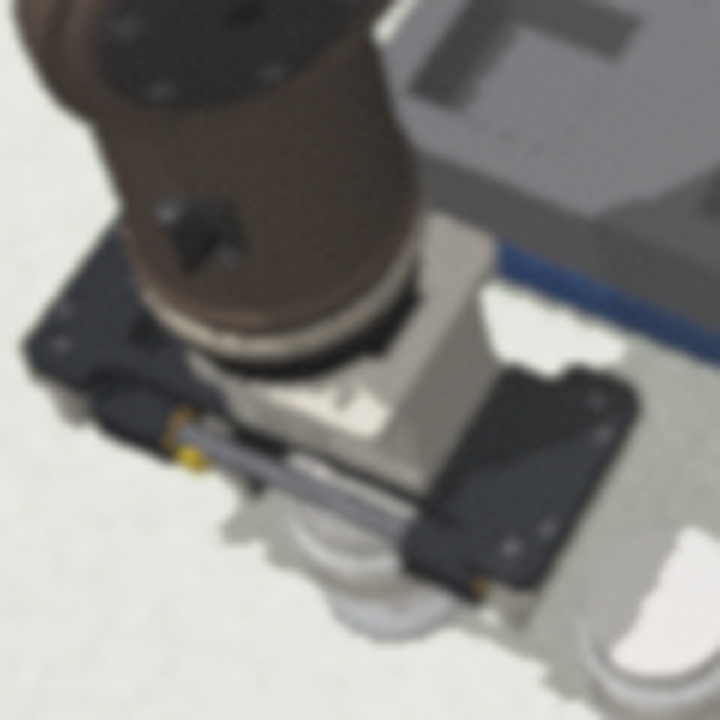

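```bash
python3 -m pendant '[[[-2,0,1.6,0.003,-0.004,0,-0.8],[-2,0,1.6,0.003,-0.004,0,-0.8],[-2,0,1.6,0.003,-0.004,0,0.5],[-2,0,1.6,0.003,-0.004,0,1],[-2,0,1.6,0.003,-0.004,0,1],[-2,0,1.6,0.003,-0.004,0,1],[-2,0,1.6,0.003,-0.004,0,1],[-2,0,1.6,0.003,-0.004,0,1]]]' 40;python3 g.py;python3 -m pendant '[[[0,0,-30,0,0,0,1],[0,0,-80,0,0,0,1],[0,0,-130,0,0,0,1],[0,0,-165,0,0,0,1],[0,0,-165,0,0,0,1]]]';python3 g.py; python3 - <<'E'
from m import *
s=get_image("side");crop(s,80,220,280,370,4,'pics/k20.png')
E
```

```text
clock: 33.75
position: [0.5553, 0.4129, 0.2214]
ee_rot: [2.083, 2.351, -0.003]
force: [2.9, 0.7, 0.8]
width: 0.603
t 33.75 grasp [0.5552 0.4126 0.0624] jaw 6.9 z [-0.001 -0.002 -1.   ] w 0.603 F [2.9 0.7 0.8] q [-0.38  0.79 -0.57  1.53  0.48  0.97 -0.97]
clock: 34.38
position: [0.555, 0.4139, 0.3888]
ee_rot: [2.083, 2.352, 0.002]
force: [-1.0, 0.6, -3.2]
width: 0.603
t 34.38 grasp [0.5551 0.414  0.2298] jaw 6.9 z [ 0.001  0.001 -1.   ] w 0.603 F [-1.   0.6 -3.2] q [-0.35  0.64 -0.63  1.37  0.38  1.25 -0.88]
```

View pics/k20.png

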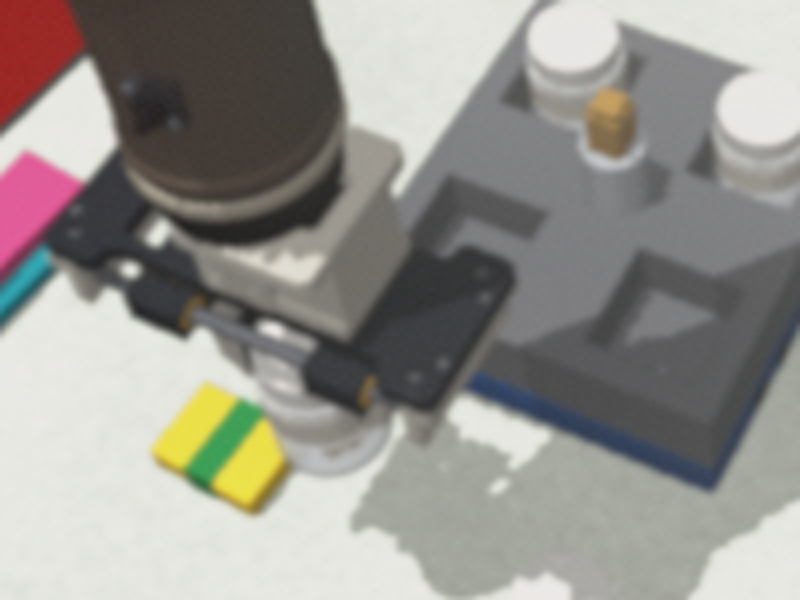

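The jar hangs upright this time. I'll carry it to its pocket.

```bash
python3 g.py .603,.257,.23,6.9;python3 -m pendant '[[[-35,10,0,0,0,0,1],[-75,20,0,0,0,0,1],[-115,29,0,0,0,0,1],[-145,29,0,0,0,0,1],[-161.6,28.6,0,0,0,0,1],[-161.6,28.6,0,0,0,0,1],[-161.6,28.6,0,0,0,0,1]]]';python3 g.py .603,.257,.16,6.9
```

```text
t 34.42 grasp [0.5546 0.413  0.2274] jaw 6.9 z [-0.001 -0.002 -1.   ] w 0.603 F [ 0.4 -0.  -3. ] q [-0.35  0.64 -0.63  1.37  0.38  1.25 -0.88]
.603,.257,.23,6.9 [-161.    28.9   -2.4] [-0.002  0.002  0.001] -0.0
clock: 35.3
position: [0.6024, 0.2579, 0.3861]
ee_rot: [-2.08, -2.353, 0.004]
force: [0.4, 0.1, -1.3]
width: 0.601
t 35.3 grasp [0.602  0.2577 0.2271] jaw 7.0 z [-0.003 -0.001 -1.   ] w 0.601 F [ 0.4  0.1 -1.3] q [-0.09  0.58 -0.64  1.47  0.36  1.21 -0.66]
.603,.257,.16,6.9 [-0.9  0.6 67.1] [-0.003  0.001  0.002] -0.1
```

```bash
python3 -m pendant '[[[-1,0.6,30,-0.003,0.001,0,1],[-1,0.6,50,-0.003,0.001,0,1],[-1.5,0.6,67,-0.003,0.001,0,1],[-1.5,0.6,67,-0.003,0.001,0,1],[-1.5,0.6,67,-0.003,0.001,0,1]]]';python3 g.py .603,.257,.12,6.9;python3 - <<'E'
from m import *
s=get_image("side");crop(s,120,180,280,300,5,'pics/k21.png')
E
```

```text
clock: 35.92
position: [0.604, 0.2551, 0.3201]
ee_rot: [2.082, 2.35, 0.002]
force: [0.3, -0.1, -1.7]
width: 0.6
t 35.92 grasp [0.6043 0.2551 0.1611] jaw 6.9 z [ 0.002 -0.    -1.   ] w 0.6 F [ 0.3 -0.1 -1.7] q [-0.09  0.64 -0.62  1.55  0.4   1.08 -0.69]
.603,.257,.12,6.9 [ 2.  -0.9 41.1] [0.002 0.    0.   ] -0.0
```

View pics/k21.png

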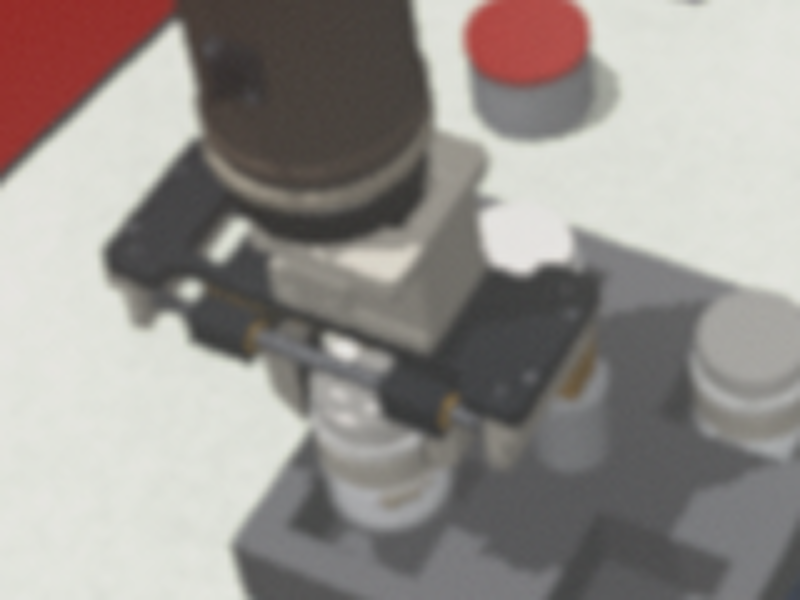

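```bash
python3 -m pendant '[[[1.5,-0.9,8,0.002,0,0,1],[1.5,-0.9,18,0.002,0,0,1],[1.5,-0.9,28,0.002,0,0,1],[1.5,-0.9,36,0.002,0,0,1],[1.5,-0.9,41,0.002,0,0,1],[1.5,-0.9,41,0.002,0,0,1]]]';python3 g.py .603,.257,.1175,6.9
```

```text
clock: 36.72
position: [0.6027, 0.2559, 0.278]
ee_rot: [-2.083, -2.351, 0.003]
force: [0.5, 0.4, -1.4]
width: 0.6
t 36.73 grasp [0.6025 0.2557 0.119 ] jaw 6.9 z [-0.001 -0.001 -1.   ] w 0.6 F [ 0.5  0.4 -1.4] q [-0.11  0.68 -0.6   1.59  0.43  1.01 -0.72]
.603,.257,.1175,6.9 [1.  0.4 1.5] [-0.002  0.001  0.   ] -0.0
```

Inserted cleanly. Release, and on to the last jar.

```bash
python3 -m pendant '[[[0,0,1,0,0,0,1],[0,0,1.5,0,0,0,1],[0,0,1,0,0,0,-0.3],[0,0,1,0,0,0,-0.6],[0,0,1,0,0,0,-0.6],[0,0,1,0,0,0,-0.6],[0,0,-40,0,0,0,-0.6],[0,0,-90,0,0,0,-0.8],[0,0,-130,0,0,0,-1],[0,0,-130,0,0,0,-1]]]';python3 g.py .444,.3985,.23,6.9
```

```text
clock: 37.98
position: [0.6033, 0.257, 0.4124]
ee_rot: [2.082, 2.35, 0.007]
force: [-0.6, 0.4, -0.4]
width: 0.998
t 37.98 grasp [0.6041 0.2573 0.2534] jaw 6.9 z [ 0.005  0.002 -1.   ] w 0.998 F [-0.6  0.4 -0.4] q [-0.08  0.56 -0.65  1.44  0.35  1.25 -0.64]
.444,.3985,.23,6.9 [ 159.6 -141.2   22.9] [ 0.005 -0.001  0.   ] -0.0
```

```bash
python3 -m pendant '[[[40,-35,0,0,0,0,-1],[80,-70,5,0,0,0,-1],[120,-105,15,0,0,0,-1],[150,-132,22,0.005,0,0,-1],[159.6,-141,23,0.005,0,0,-1],[159.6,-141,23,0.005,0,0,-1],[159.6,-141,23,0.005,0,0,-1]]]';python3 g.py .444,.3985,.064,6.9;python3 - <<'E'
from m import *
s=get_image("side");crop(s,0,0,560,420,1,'pics/l1.png');crop(s,120,200,320,350,4,'pics/l1b.png')
m=lids(s).astype(np.uint8); n,l,st,c=cv2.connectedComponentsWithStats(m)
for i in range(1,n):
    if 120<st[i,4]<600: print(st[i],c[i].round(1),cast("side",*c[i],.08).round(4),cast("side",*c[i],.135).round(4))
E
```

```text
clock: 38.85
position: [0.4453, 0.3964, 0.3852]
ee_rot: [-2.085, -2.347, 0.008]
force: [0.8, -0.8, -0.4]
width: 1.0
t 38.85 grasp [0.4445 0.396  0.2262] jaw 6.8 z [-0.005 -0.003 -1.   ] w 1.0 F [ 0.8 -0.8 -0.4] q [-0.35  0.5  -0.69  1.63  0.34  1.14 -1.  ]
.444,.3985,.064,6.9 [  2.6  -0.2 162.2] [-0.006  0.002 -0.002] 0.1
[345 127  34  22 302] [361.2 139.1] [ 0.5    -0.3681  0.08  ] [ 0.4785 -0.3067  0.135 ]
[298 186  68  55 301] [328.1 211.3] [ 0.4543 -0.078   0.08  ] [ 0.4354 -0.0331  0.135 ]
[260 238  22  18 319] [270.6 246.6] [0.5184 0.0893 0.08  ] [0.496  0.1248 0.135 ]
[207 362  26  20 398] [218.6 372.1] [0.4437 0.4026 0.08  ] [0.4255 0.4203 0.135 ]
[388 393  23  27 169] [398.4 405.5] [0.1191 0.2819 0.08  ] [0.1193 0.3065 0.135 ]
```

View pics/l1.png

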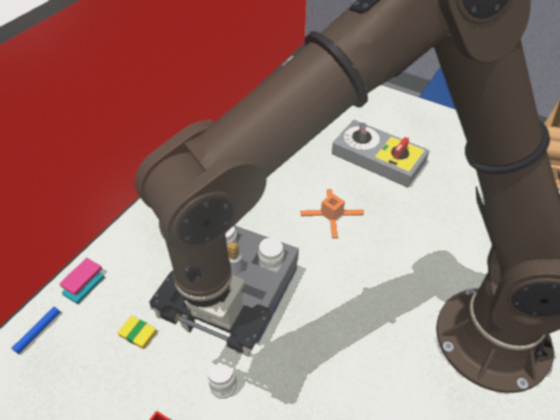

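```bash
python3 -m pendant '[[[1,-0.2,50,-0.006,0.002,0,-1],[1,-0.2,100,-0.006,0.002,0,-1],[1,-0.2,145,-0.006,0.002,0,-1],[1.5,-0.2,162,-0.006,0.002,0,-1],[1.5,-0.2,162,-0.006,0.002,0,-1],[1.5,-0.2,162,-0.006,0.002,0,-1]]]';python3 g.py .444,.3985,.0635,6.9;python3 - <<'E'
from m import *
s=get_image("side");crop(s,130,280,270,400,5,'pics/l2.png')
E
```

```text
clock: 39.65
position: [0.4431, 0.3994, 0.2252]
ee_rot: [-2.084, -2.35, -0.005]
force: [0.3, 0.2, 0.3]
width: 1.002
t 39.65 grasp [0.4434 0.3999 0.0662] jaw 6.9 z [ 0.002  0.003 -1.   ] w 1.002 F [0.3 0.2 0.3] q [-0.42  0.67 -0.6   1.79  0.49  0.83 -1.13]
.444,.3985,.0635,6.9 [-1.   0.8  2.7] [ 0.002 -0.003 -0.   ] 0.0
```

View pics/l2.png

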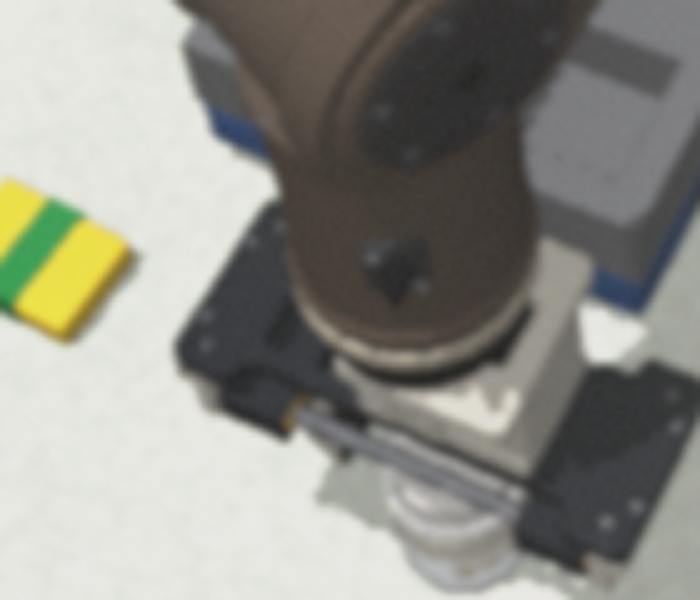

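View pics/l1b.png

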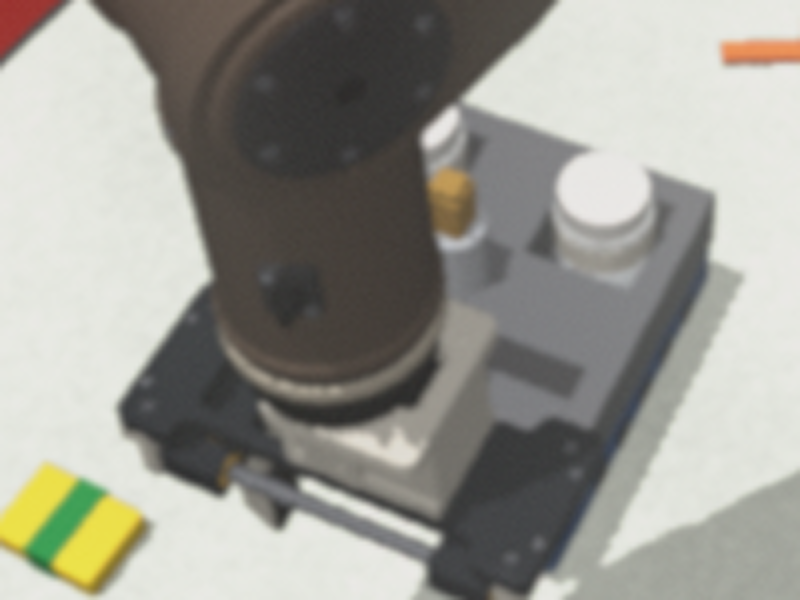

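The jar sits between the fingers. Grip and lift.

```bash
python3 -m pendant '[[[-1,0.5,2.5,0.002,-0.003,0,-0.5],[-1,0.5,2.5,0.002,-0.003,0,1],[-1,0.5,2.5,0.002,-0.003,0,1],[-1,0.5,2.5,0.002,-0.003,0,1],[-1,0.5,2.5,0.002,-0.003,0,1],[-1,0.5,2.5,0.002,-0.003,0,1],[-1,0.5,2.5,0.002,-0.003,0,1],[-1,0.5,2.5,0.002,-0.003,0,1]]]' 40;python3 g.py;python3 -m pendant '[[[0,0,-30,0,0,0,1],[0,0,-80,0,0,0,1],[0,0,-130,0,0,0,1],[0,0,-165,0,0,0,1],[0,0,-165,0,0,0,1]]]';python3 g.py .484,.2435,.23,6.9; python3 - <<'E'
from m import *
s=get_image("side");crop(s,100,220,300,370,4,'pics/l3.png')
E
```

```text
clock: 40.7
position: [0.4434, 0.398, 0.2212]
ee_rot: [2.083, 2.351, -0.003]
force: [2.9, 1.3, 3.4]
width: 0.603
t 40.7 grasp [0.4433 0.3977 0.0622] jaw 6.9 z [-0.001 -0.002 -1.   ] w 0.603 F [2.9 1.3 3.4] q [-0.42  0.67 -0.59  1.79  0.49  0.83 -1.13]
clock: 41.32
position: [0.4426, 0.3988, 0.3879]
ee_rot: [-2.083, -2.352, 0.0]
force: [-0.5, 0.1, -3.9]
width: 0.597
t 41.33 grasp [0.4426 0.3988 0.2289] jaw 7.0 z [-0. -0. -1.] w 0.597 F [-0.5  0.1 -3.9] q [-0.35  0.5  -0.69  1.63  0.34  1.14 -1.  ]
.484,.2435,.23,6.9 [-159.2   22.3   -1.1] [-0.     0.     0.001] -0.1
```

View pics/l3.png

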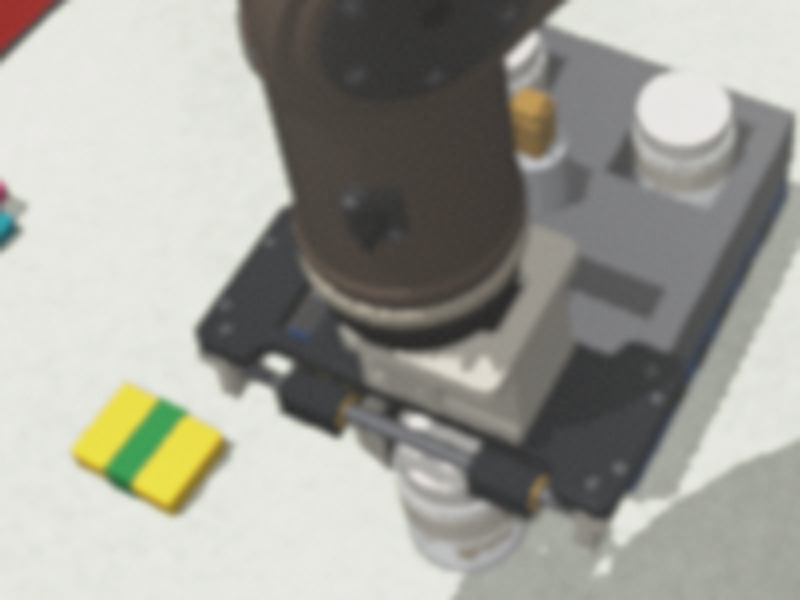

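```bash
python3 -m pendant '[[[-40,6,0,0,0,0,1],[-80,12,0,0,0,0,1],[-120,17,0,0,0,0,1],[-150,21,0,0,0,0,1],[-159,22,0,0,0,0,1],[-159,22,0,0,0,0,1],[-159,22,0,0,0,0,1]]]';python3 g.py .484,.2435,.16,6.9;python3 - <<'E'
from m import *
s=get_image("side");crop(s,140,180,320,330,4,'pics/l4.png')
E
```

```text
clock: 42.25
position: [0.4836, 0.2443, 0.3858]
ee_rot: [-2.08, -2.353, 0.005]
force: [0.6, -0.0, -2.4]
width: 0.602
t 42.25 grasp [0.4831 0.244  0.2268] jaw 7.0 z [-0.003 -0.002 -1.   ] w 0.602 F [ 0.6 -0.  -2.4] q [-0.05  0.41 -0.7   1.76  0.29  1.08 -0.72]
.484,.2435,.16,6.9 [-0.8  0.5 66.8] [-0.003  0.001  0.002] -0.1
```

View pics/l4.png

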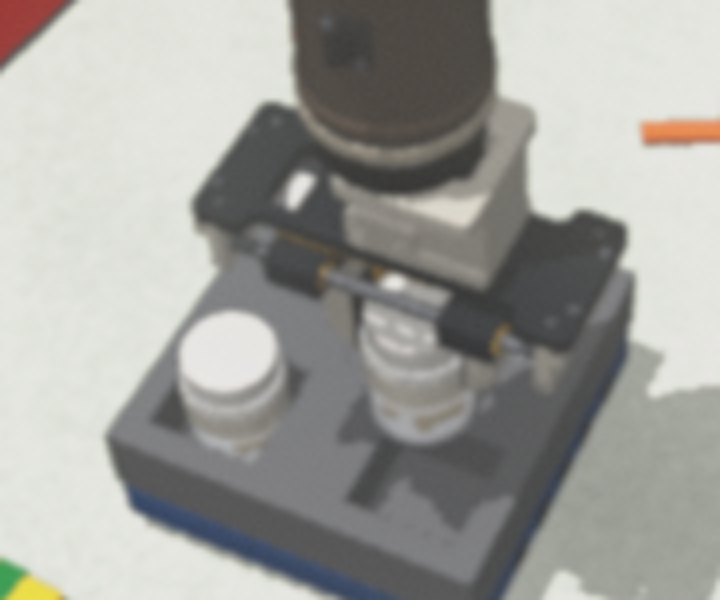

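```bash
python3 -m pendant '[[[-1,0.5,30,-0.003,0.001,0,1],[-1,0.5,50,-0.003,0.001,0,1],[-1,0.5,66,-0.003,0.001,0,1],[-1,0.5,66,-0.003,0.001,0,1],[-1,0.5,66,-0.003,0.001,0,1]]]';python3 g.py .484,.2435,.119,6.9
```

```text
clock: 42.92
position: [0.4849, 0.2425, 0.3208]
ee_rot: [2.082, 2.351, 0.002]
force: [0.4, 0.1, -1.9]
width: 0.603
t 42.92 grasp [0.4852 0.2425 0.1618] jaw 6.9 z [ 0.002 -0.    -1.   ] w 0.603 F [ 0.4  0.1 -1.9] q [-0.08  0.48 -0.66  1.84  0.36  0.95 -0.78]
.484,.2435,.119,6.9 [ 1.1 -0.8 42.8] [0.002 0.    0.001] -0.0
```

```bash
python3 -m pendant '[[[1,-0.8,8,0.002,0,0,1],[1,-0.8,18,0.002,0,0,1],[1,-0.8,28,0.002,0,0,1],[1,-0.8,36,0.002,0,0,1],[1,-0.8,42,0.002,0,0,1],[1,-0.8,43,0.002,0,0,1]]]';python3 g.py
```

```text
clock: 43.68
position: [0.4838, 0.2427, 0.2767]
ee_rot: [-2.083, -2.351, 0.003]
force: [0.1, -0.2, -1.8]
width: 0.603
t 43.67 grasp [0.4836 0.2425 0.1177] jaw 6.9 z [-0.001 -0.001 -1.   ] w 0.603 F [ 0.1 -0.2 -1.8] q [-0.1   0.53 -0.63  1.88  0.41  0.86 -0.82]
```

```bash
python3 -m pendant '[[[0,0,0.5,0,0,0,1],[0,0,0.5,0,0,0,-0.3],[0,0,0.5,0,0,0,-0.6],[0,0,0.5,0,0,0,-0.6],[0,0,0.5,0,0,0,-0.6],[0,0,-40,0,0,0,-0.6],[0,0,-90,0,0,0,-0.8],[0,0,-140,0,0,0,-1],[0,0,-140,0,0,0,-1]]]';python3 g.py .52,-.2,.25,-13
```

```text
clock: 44.8
position: [0.4845, 0.244, 0.4211]
ee_rot: [2.082, 2.349, 0.008]
force: [-0.1, 0.3, -1.1]
width: 0.995
t 44.8 grasp [0.4854 0.2444 0.2621] jaw 6.9 z [ 0.006  0.002 -1.   ] w 0.995 F [-0.1  0.3 -1.1] q [-0.03  0.38 -0.71  1.71  0.27  1.15 -0.7 ]
.52,-.2,.25,-13 [-445.1  -18.3   11.4] [ 0.005 -0.002  0.348] -19.9
```

```bash
python3 -m pendant '[[[-50,-3,0,0,0,0,-1],[-105,-6,0,0,0,0.05,-1],[-160,-10,0,0,0,0.1,-1],[-215,-14,0,0,0,0.15,-1],[-270,-16,0,0,0,0.2,-1],[-325,-18,0,0,0,0.25,-1],[-380,-18,5,0,0,0.3,-1],[-440,-30,5,0.005,0,0.348,-1],[-500,-60,5,0.005,0,0.348,-1],[-560,-90,5,0.005,0,0.348,-1],[-590,-110,5,0.005,0,0.348,-1],[-590,-110,5,0.005,0,0.348,-1],[-590,-110,5,0.005,0,0.348,-1]]]' 40;python3 g.py;python3 - <<'E'
from m import *
s=get_image("side");crop(s,0,0,560,420,1,'pics/n1.png');t=get_image("top");crop(t,290,190,380,280,7,'pics/n2.png');crop(t,170,150,290,270,5,'pics/n3.png')
np.save("t2.npy",t);np.save("s2.npy",s)
E
```

```text
clock: 46.42
position: [0.446, -0.3553, 0.4121]
ee_rot: [-2.455, -1.953, 0.008]
force: [0.5, 1.3, -0.6]
width: 1.002
t 46.42 grasp [ 0.445  -0.3553  0.2531] jaw -13.0 z [-0.007  0.    -1.   ] w 1.002 F [ 0.5  1.3 -0.6] q [ 0.89  0.38 -0.43  1.67  0.17  1.13  0.19]
```

View pics/n1.png

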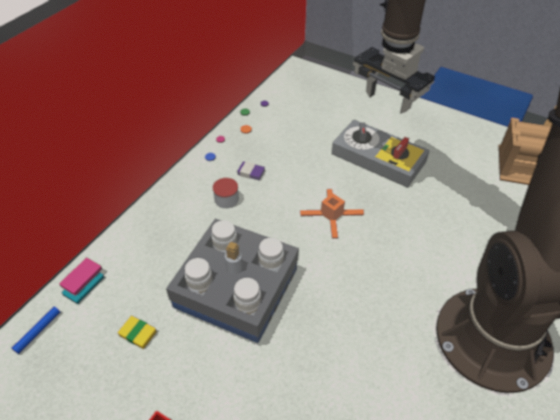

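View pics/n2.png

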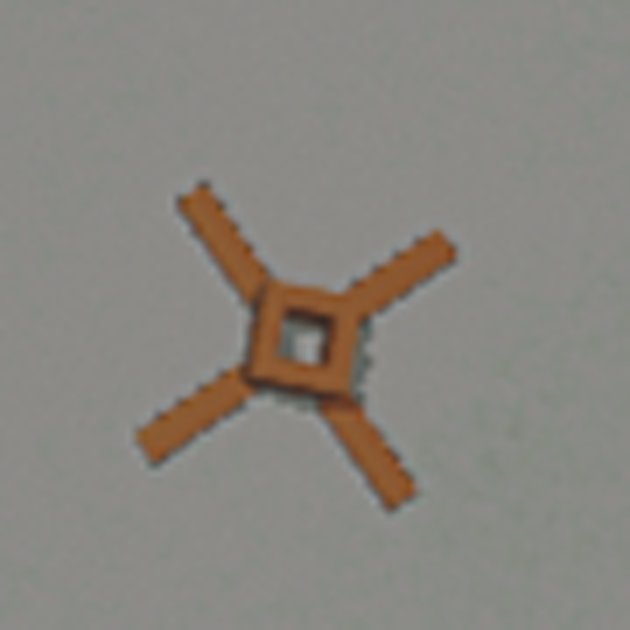

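View pics/n3.png

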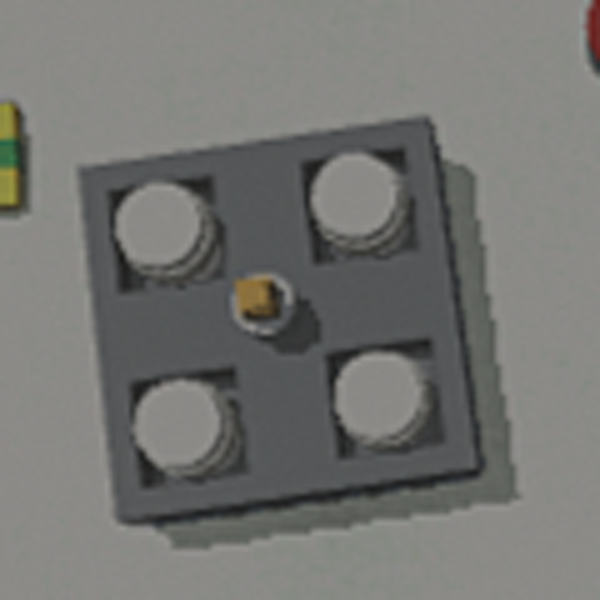

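All four jars are seated in their pockets, the keeper is in place, and the bystanders are unmoved. Next I'll get the keeper pose.

```bash
python3 - <<'E'
from m import *
f=lambda u,v,z:cast("top",290+(u+.5)/7-.5,190+(v+.5)/7-.5,z)[:2]
print("hub",quad([(265,285),(367,300),(355,402),(245,383)],(290,190),7,.05))
T=[f(*p,.01) for p in [(196,193),(448,245),(400,503),(148,455)]]
print("tips",np.mean(T,0)); 
for i,j in ((0,2),(1,3)):
    d=T[i]-T[j]; print(np.linalg.norm(d),np.degrees(np.arctan2(d[1],d[0])))
s=np.load("s2.npy");crop(s,295,180,370,245,8,'pics/n4.png')
E
python3 g.py .469,-.1392,.15,77
```

```text
hub (array([ 0.4676, -0.1401]), array([0.0455, 0.0456, 0.049 , 0.0445]), array([-100. ,  170.5,   78.7,  -13.9]))
tips [ 0.46859567 -0.13969101]
0.16788220912939789 30.969491763189666
0.1684628025113681 -56.812272813976634
t 46.52 grasp [ 0.4457 -0.3545  0.2536] jaw -12.9 z [-0.006 -0.    -1.   ] w 0.998 F [-0.5 -0.5  0.4] q [ 0.89  0.38 -0.43  1.67  0.17  1.14  0.19]
.469,-.1392,.15,77 [215.  -25.6 103.4] [-0.006 -0.003 -1.569] 89.9
```

View pics/n4.png

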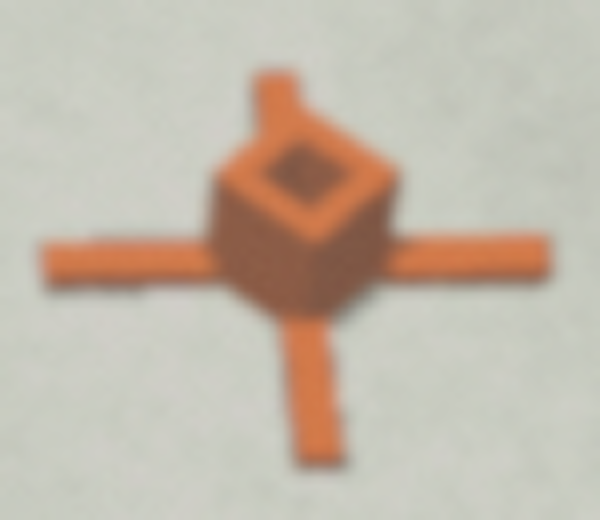

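```bash
python3 -m pendant '[[[25,-3,0,0,0,-0.17,-1],[50,-6,0,0,0,-0.34,-1],[75,-9,0,0,0,-0.51,-1],[100,-12,10,0,0,-0.68,-1],[130,-15,20,0,0,-0.85,-1],[160,-18,40,0,0,-1.02,-1],[190,-22,60,0,0,-1.19,-1],[215,-26,80,0,0,-1.36,-1],[215,-26,103,-0.006,-0.003,-1.569,-1],[215,-26,103,-0.006,-0.003,-1.569,-1],[215,-26,103,-0.006,-0.003,-1.569,-1],[215,-26,103,-0.006,-0.003,-1.569,-1]]]';python3 g.py .4685,-.1395,.034,77
```

```text
clock: 48.02
position: [0.4688, -0.1408, 0.3105]
ee_rot: [0.363, 3.119, -0.001]
force: [-0.4, 0.2, -0.7]
width: 1.004
t 48.02 grasp [ 0.469  -0.1409  0.1515] jaw 76.7 z [ 0.002 -0.001 -1.   ] w 1.004 F [-0.4  0.2 -0.7] q [ 0.8   0.45 -0.8   1.97  0.41  0.9   1.12]
.4685,-.1395,.034,77 [  0.8   1.3 117.5] [-0.001  0.002 -0.005] 0.3
```

```bash
python3 -m pendant '[[[0.8,1,50,0,0.002,-0.005,-1],[0.8,1,90,0,0.002,-0.005,-1],[0.8,1,110,0,0.002,-0.005,-1],[0.8,1,116.5,0,0.002,-0.005,-1],[0.8,1,116.5,0,0.002,-0.005,-1],[0.8,1,116.5,0,0.002,-0.005,0],[0.8,1,116.5,0,0.002,-0.005,0.2],[0.8,1,116.5,0,0.002,-0.005,0.2],[0.8,1,116.5,0,0.002,-0.005,0.2],[0.8,1,116.5,0,0.002,-0.005,0.2],[0.8,1,116.5,0,0.002,-0.005,0.2],[0.8,1,116.5,0,0.002,-0.005,0.2]]]' 15;python3 g.py
```

```text
clock: 49.52
position: [0.4679, -0.1396, 0.1931]
ee_rot: [-0.351, -3.12, 0.0]
force: [-0.1, 0.1, 0.9]
width: 0.477
t 49.52 grasp [ 0.4676 -0.1396  0.0341] jaw 77.2 z [-0.002  0.    -1.   ] w 0.477 F [-0.1  0.1  0.9] q [ 0.67  0.61 -0.66  2.07  0.61  0.66  0.94]
```

```bash
python3 -m pendant '[[[0,0,0,0,0,0,-0.6],[0,0,0,0,0,0,-1],[0,0,0,0,0,0,-1],[0,0,0,0,0,0,-1],[0,0,0,0,0,0,-1],[0,0,-50,0,0,0,-1],[0,0,-80,0,0,0,-1]]]' 15;python3 g.py .4683,-.1396,.11,-13
```

```text
clock: 50.4
position: [0.4683, -0.1394, 0.2746]
ee_rot: [-0.351, -3.121, -0.0]
force: [1.1, -0.4, -0.2]
width: 1.0
t 50.4 grasp [ 0.4681 -0.1394  0.1156] jaw 77.2 z [-0.001  0.    -1.   ] w 1.0 F [ 1.1 -0.4 -0.2] q [ 0.76  0.5  -0.78  2.    0.47  0.83  1.07]
.4683,-.1396,.11,-13 [-0.1 -0.2  5.6] [ 1.000e-03 -1.000e-03 -1.568e+00] 89.8
```

```bash
python3 -m pendant '[[[0,0,0,0,0,0.17,-1],[0,0,0,0,0,0.34,-1],[0,0,0,0,0,0.51,-1],[0,0,0,0,0,0.68,-1],[0,0,0,0,0,0.85,-1],[0,0,0,0,0,1.02,-1],[0,0,0,0,0,1.19,-1],[0,0,0,0,0,1.36,-1],[0,0,0,0,0,1.53,-1],[0,0,0,0,0,1.574,-1],[0,0,0,0,0,1.574,-1],[0,0,0,0,0,1.574,-1]]]' 15;python3 g.py .4681,-.1396,.032,-13
```

```text
clock: 51.9
position: [0.4679, -0.1396, 0.273]
ee_rot: [-2.457, -1.956, 0.002]
force: [-0.5, 0.3, 0.4]
width: 0.998
t 51.9 grasp [ 0.4676 -0.1396  0.114 ] jaw -13.0 z [-0.002  0.    -1.   ] w 0.998 F [-0.5  0.3  0.4] q [ 0.47  0.41 -0.37  2.03  0.22  0.74 -0.26]
.4681,-.1396,.032,-13 [ 0.1  0.3 82. ] [-0.002  0.     0.001] -0.0
```

```bash
python3 -m pendant '[[[0,0.3,40,-0.002,0,0,-1],[0,0.3,70,-0.002,0,0,-1],[0,0.3,81,-0.002,0,0,-1],[0,0.3,81,-0.002,0,0,-1],[0,0.3,81,-0.002,0,0,0],[0,0.3,81,-0.002,0,0,1],[0,0.3,81,-0.002,0,0,1],[0,0.3,81,-0.002,0,0,1],[0,0.3,81,-0.002,0,0,1],[0,0.3,81,-0.002,0,0,1],[0,0.3,81,-0.002,0,0,1],[0,0.3,81,-0.002,0,0,1]]]' 50;python3 g.py
```

```text
clock: 53.4
position: [0.4684, -0.1398, 0.1922]
ee_rot: [2.458, 1.955, 0.001]
force: [2.3, -0.8, 2.3]
width: 0.477
t 53.4 grasp [ 0.4686 -0.1398  0.0332] jaw -13.0 z [ 0.001 -0.    -1.   ] w 0.477 F [ 2.3 -0.8  2.3] q [ 0.42  0.54 -0.31  2.09  0.31  0.55 -0.34]
```

```bash
python3 -m pendant '[[[0,0,-40,0,0,0,1],[0,0,-100,0,0,0,1],[0,0,-160,0,0,0,1],[0,0,-212,0,0,0,1],[0,0,-212,0,0,0,1],[0,0,-212,0,0,0,1]]]';python3 g.py .5505,.1912,.245,6.9;python3 - <<'E'
from m import *
for n,f,w in (("top","t2.npy",(205,195,240,225)),("side","s2.npy",(215,230,250,275))):
    im=np.load(f);h=cv2.cvtColor(im,cv2.COLOR_RGB2HSV);print(n)
    crop(im,*w,16,f"pics/br_{n}.png")
t=np.load("t2.npy")
print("shaker n3",quad([(80,168),(430,118),(483,468),(118,522)],(170,150),5,.095))
E
```

```text
clock: 54.15
position: [0.4673, -0.1396, 0.4029]
ee_rot: [-2.458, -1.954, 0.002]
force: [-0.7, 0.0, -2.0]
width: 0.473
t 54.15 grasp [ 0.4671 -0.1397  0.2439] jaw -13.0 z [-0.002 -0.    -1.   ] w 0.473 F [-0.7  0.  -2. ] q [ 0.53  0.25 -0.43  1.87  0.12  1.05 -0.17]
.5505,.1912,.245,6.9 [341.1   6.4  -1.3] [-0.002  0.    -0.348] 19.9
top
side
shaker n3 (array([0.5504, 0.1902]), array([0.2185, 0.2186, 0.2212, 0.2197]), array([ -83.4, -172.4,   96.9,    6.8]))
```

View pics/br_top.png

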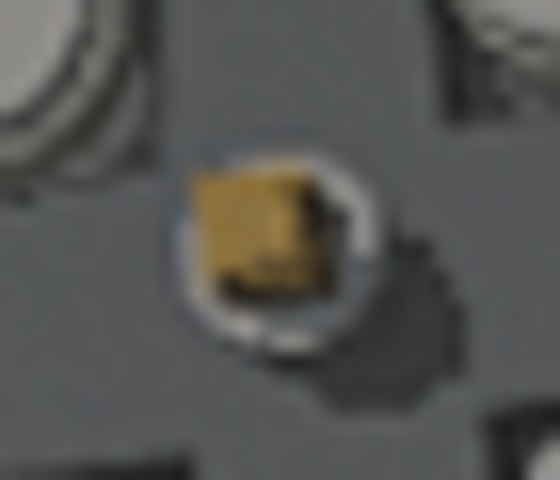

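View pics/br_side.png

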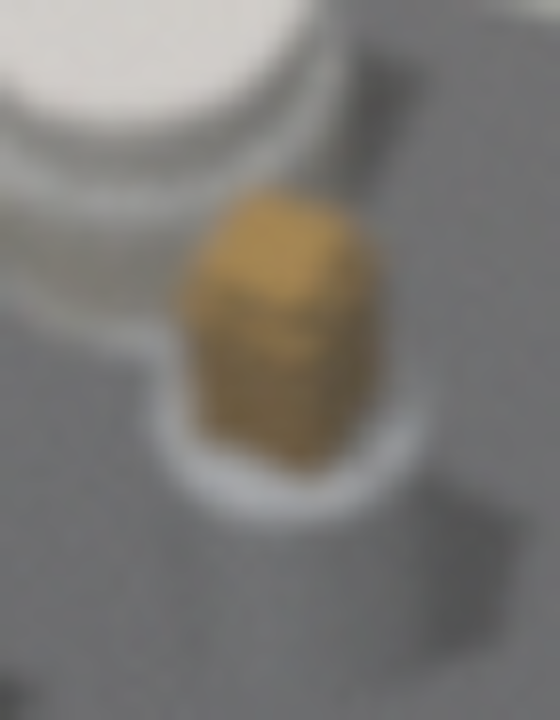

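```bash
python3 - <<'E'
from m import *
print(cast("top",222.03,210.28,.14),cast("side",232.8,255.1,.14),cast("side",215+290.5/16-.5,230+240.5/16-.5,.176))
E
```

```text
[0.55134972 0.19218138 0.14      ] [0.55160617 0.19014791 0.14      ] [0.55054423 0.18825707 0.176     ]
```

```bash
python3 -m pendant '[[[45,1,0,0,0,-0.06,1],[90,2,0,0,0,-0.12,1],[140,3,0,0,0,-0.18,1],[190,4,0,0,0,-0.24,1],[240,5,0,0,0,-0.3,1],[290,6,0,0,0,-0.348,1],[325,6.4,0,0,0,-0.348,1],[341,6.4,-1,-0.002,0,-0.348,1],[341,6.4,-1,-0.002,0,-0.348,1],[341,6.4,-1,-0.002,0,-0.348,1],[341,6.4,-1,-0.002,0,-0.348,1]]]';python3 g.py .5507,.1914,.225,6.9;python3 - <<'E'
from m import *
s=get_image("side");crop(s,140,150,340,330,4,'pics/o1.png')
E
```

```text
clock: 55.52
position: [0.5513, 0.1895, 0.4049]
ee_rot: [2.084, 2.347, 0.0]
force: [-0.2, 1.1, -1.8]
width: 0.476
t 55.52 grasp [0.5516 0.1893 0.2459] jaw 6.8 z [ 0.002 -0.001 -1.   ] w 0.476 F [-0.2  1.1 -1.8] q [-0.01  0.43 -0.59  1.64  0.26  1.14 -0.54]
.5507,.1914,.225,6.9 [ 2.  -0.4 20.8] [ 0.002  0.002 -0.002] 0.1
```

View pics/o1.png

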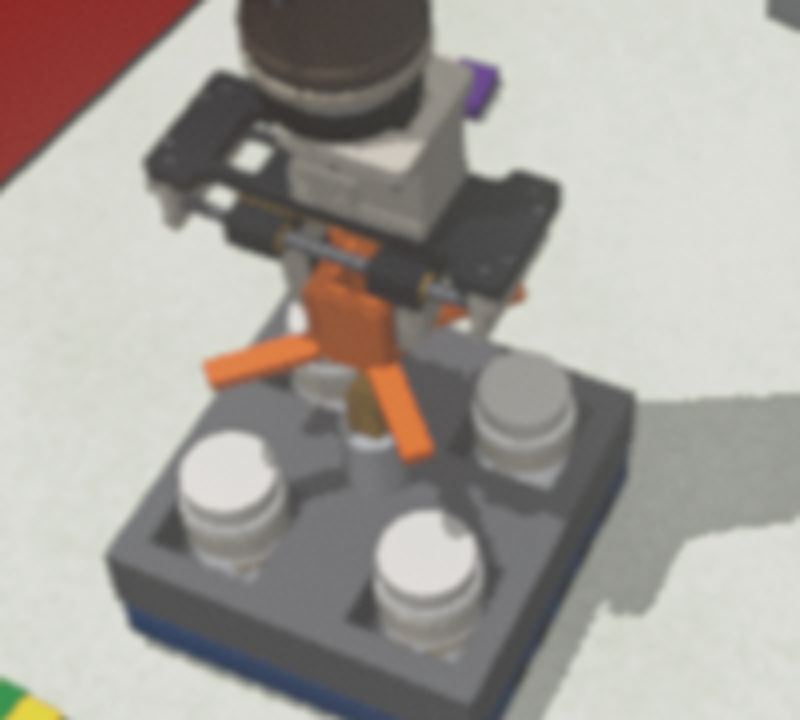

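```bash
python3 -m pendant '[[[1.5,-0.5,15,0.002,0.002,-0.002,1],[1.5,-0.5,29,0.002,0.002,-0.002,1],[1.5,-0.5,29,0.002,0.002,-0.002,1],[1.5,-0.5,29,0.002,0.002,-0.002,1],[1.5,-0.5,29,0.002,0.002,-0.002,1]]]';for i in 1 2 3; do python3 -m pendant '[[[0,0,0,0,0,0,1]]]' >/dev/null; python3 g.py .5507,.1914,.20,6.9; done
```

```text
clock: 56.2
position: [0.5507, 0.1927, 0.3764]
ee_rot: [-2.081, -2.353, -0.003]
force: [-0.5, 0.4, -2.7]
width: 0.476
t 56.33 grasp [0.5507 0.1929 0.2174] jaw 7.0 z [ 0.001  0.002 -1.   ] w 0.478 F [-0.2  0.6 -1.6] q [-0.02  0.46 -0.58  1.68  0.28  1.09 -0.56]
.5507,.1914,.20,6.9 [-1.3 -0.1 17.4] [ 0.001 -0.001  0.002] -0.1
t 56.45 grasp [0.5506 0.1928 0.2172] jaw 7.0 z [ 0.     0.001 -1.   ] w 0.475 F [ 0.3  0.1 -2.4] q [-0.02  0.46 -0.58  1.68  0.28  1.09 -0.56]
.5507,.1914,.20,6.9 [-1.2 -0.1 17.2] [ 0.001 -0.001  0.002] -0.1
t 56.58 grasp [0.5506 0.1928 0.2171] jaw 7.0 z [ 0.     0.001 -1.   ] w 0.475 F [-0.6 -0.5 -2.2] q [-0.02  0.46 -0.58  1.68  0.28  1.09 -0.56]
.5507,.1914,.20,6.9 [-1.2 -0.  17.1] [ 0.    -0.001  0.002] -0.1
```

```bash
python3 -m pendant '[[[-1.2,0,5,0,-0.001,0.002,1],[-1.2,0,9,0,-0.001,0.002,1],[-1.2,0,12,0,-0.001,0.002,1],[-1.2,0,12,0,-0.001,0.002,1]]]';python3 g.py .5507,.1914,.19,6.9
```

```text
clock: 57.08
position: [0.5506, 0.1914, 0.3636]
ee_rot: [-2.083, -2.351, 0.0]
force: [-0.5, -0.3, -2.3]
width: 0.475
t 57.08 grasp [0.5505 0.1914 0.2046] jaw 6.9 z [-0.001  0.    -1.   ] w 0.475 F [-0.5 -0.3 -2.3] q [-0.02  0.47 -0.58  1.7   0.29  1.06 -0.57]
.5507,.1914,.19,6.9 [ 0.   0.1 14.6] [-0.001 -0.     0.   ] -0.0
```

```bash
python3 -m pendant '[[[0,0,2,0,0,0,1],[0,0,4,0,0,0,1],[0,0,5,0,0,0,1]]]';python3 -m pendant '[[[0,0,2,0,0,0,1],[0,0,4,0,0,0,1],[0,0,4,0,0,0,1]]]';python3 g.py .5507,.1914,.173,6.9
```

```text
clock: 57.45
position: [0.5512, 0.1915, 0.3592]
ee_rot: [2.083, 2.351, 0.003]
force: [2.4, 0.7, 0.2]
width: 0.48
clock: 57.82
position: [0.5512, 0.1914, 0.355]
ee_rot: [2.083, 2.351, 0.002]
force: [5.8, 1.0, -2.9]
width: 0.473
t 57.83 grasp [0.5515 0.1915 0.196 ] jaw 6.9 z [ 0.001  0.001 -1.   ] w 0.473 F [ 5.8  1.  -2.9] q [-0.02  0.48 -0.57  1.71  0.29  1.04 -0.57]
.5507,.1914,.173,6.9 [ 0.1 -0.6 23. ] [ 0.001 -0.001  0.   ] -0.0
```

```bash
python3 -m pendant '[[[0,0.6,4,0,0,0,1],[0,0.6,8,0,0,0,1],[0,0.6,12,0,0,0,1],[0,0.6,16,0,0,0,1],[0,0.6,19,0,0,0,1],[0,0.6,19,0,0,0,1]]]';python3 g.py .5507,.1914,.173,6.9
```

```text
clock: 58.58
position: [0.5515, 0.1914, 0.3355]
ee_rot: [-2.083, -2.351, -0.001]
force: [5.4, 1.1, -5.1]
width: 0.476
t 58.58 grasp [0.5515 0.1915 0.1765] jaw 6.9 z [ 0.     0.001 -1.   ] w 0.476 F [ 5.4  1.1 -5.1] q [-0.03  0.5  -0.57  1.73  0.31  1.   -0.59]
.5507,.1914,.173,6.9 [ 0.1 -0.8  3.5] [ 0.    -0.001  0.   ] -0.0
```

```bash
python3 -m pendant '[[[0,0.4,2,0,0,0,1],[0,0.4,3.5,0,0,0,1],[0,0.4,4,0,0,0,1]]]';python3 g.py;python3 -m pendant '[[[0,0,1,0,0,0,1],[0,0,2,0,0,0,1]]]';python3 g.py
```

```text
clock: 58.95
position: [0.5515, 0.1915, 0.3323]
ee_rot: [-2.083, -2.351, 0.0]
force: [1.8, -0.4, 8.7]
width: 0.474
t 58.95 grasp [0.5515 0.1915 0.1733] jaw 6.9 z [-0.  0. -1.] w 0.474 F [ 1.8 -0.4  8.7] q [-0.03  0.5  -0.56  1.73  0.31  1.   -0.59]
clock: 59.2
position: [0.5514, 0.1916, 0.3322]
ee_rot: [2.083, 2.351, 0.001]
force: [-6.9, -5.2, 31.2]
width: 0.476
t 59.2 grasp [0.5515 0.1916 0.1732] jaw 6.9 z [ 0.001 -0.    -1.   ] w 0.476 F [-6.9 -5.2 31.2] q [-0.03  0.5  -0.56  1.73  0.31  1.   -0.59]
```

Seated: it stopped at grasp z 0.173, which is 0.140 + 0.033, with 31 N of reaction. Release and withdraw.

```bash
python3 -m pendant '[[[0,0,-2,0,0,0,1],[0,0,-2,0,0,0,0],[0,0,-2,0,0,0,-0.5],[0,0,-2,0,0,0,-0.5],[0,0,-2,0,0,0,-0.5],[0,0,-30,0,0,0,-0.5],[0,0,-80,0,0,0,-0.7],[0,0,-110,0,0,0,-1],[0,0,-110,0,0,0,-1]]]';python3 g.py .5141,-.30,.26,45
```

```text
clock: 60.32
position: [0.552, 0.192, 0.4426]
ee_rot: [2.082, 2.35, 0.007]
force: [-0.8, 0.2, -0.7]
width: 0.986
t 60.33 grasp [0.5527 0.1924 0.2836] jaw 6.9 z [ 0.004  0.002 -1.   ] w 0.986 F [-0.8  0.2 -0.7] q [-0.    0.41 -0.6   1.59  0.24  1.22 -0.52]
.5141,-.30,.26,45 [-483.9  -97.    22.4] [ 0.005  0.    -0.665] 38.1
```

```bash
python3 -m pendant '[[[-55,-10,0,0,0,0,-1],[-110,-20,0,0,0,-0.1,-1],[-165,-30,0,0,0,-0.2,-1],[-220,-40,0,0,0,-0.3,-1],[-275,-50,0,0,0,-0.4,-1],[-330,-60,10,0,0,-0.5,-1],[-385,-70,20,0.005,0,-0.6,-1],[-430,-80,22,0.005,0,-0.665,-1],[-430,-80,22,0.005,0,-0.665,-1],[-430,-80,22,0.005,0,-0.665,-1]]]';python3 g.py;python3 - <<'E'
from m import *
s=get_image("side");t=get_image("top");crop(s,150,200,330,350,4,'pics/q1.png');crop(t,170,150,290,270,4,'pics/q2.png')
crop(np.load("t0.npy"),395,195,445,245,12,'pics/q3.png');crop(t,390,190,450,290,6,'pics/q4.png')
E
```

```text
clock: 61.58
position: [0.5239, -0.2445, 0.417]
ee_rot: [-1.2, -2.898, 0.004]
force: [0.9, -0.0, 0.0]
width: 1.001
t 61.58 grasp [ 0.5231 -0.2446  0.258 ] jaw 45.0 z [-0.005 -0.001 -1.   ] w 1.001 F [ 0.9 -0.   0. ] q [ 0.77  0.42 -0.6   1.63  0.26  1.17  0.89]
```

View pics/q1.png

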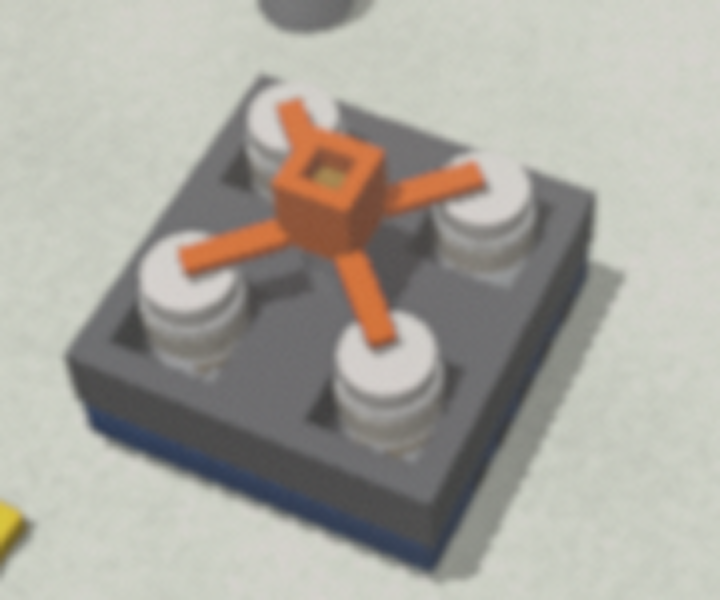

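View pics/q2.png

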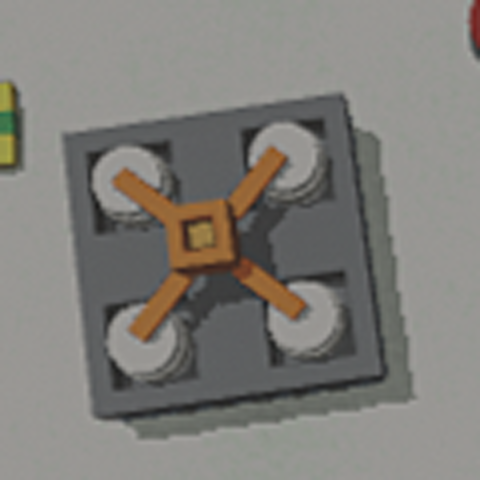

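View pics/q3.png

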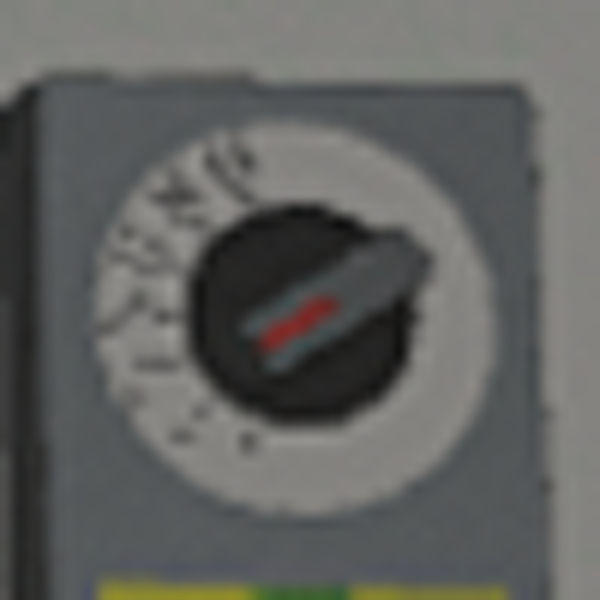

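View pics/q4.png

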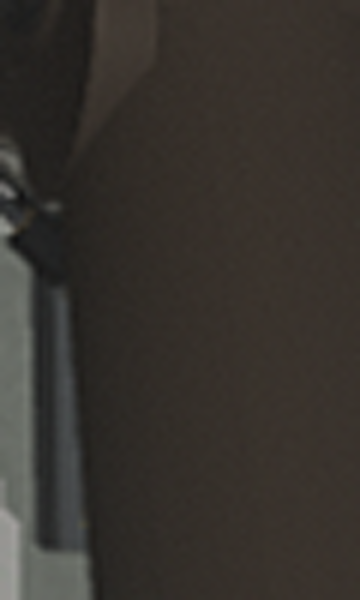

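The keeper sits fully home over the jars, and the shaft shows in its bore. Now the dial: its red pointer runs (338,300)→(262,348) in the crop.

```bash
python3 - <<'E'
from m import *
f=lambda u,v,z:cast("top",395+(u+.5)/12-.5,195+(v+.5)/12-.5,z)[:2]
for a,b in (((338,300),(262,348)),((415,250),(257,351))):
    A,B=f(*a,.088),f(*b,.088);d=B-A;print("ang",np.degrees(np.arctan2(d[1],d[0])),"mid",(A+B)/2,np.linalg.norm(d))
print("disc",f(296,318,.052),f(300,315,.056))
bx=-2.7; print("q",2.77-np.radians(np.array([118,122,126])-bx))
print("target angle",np.degrees(1.17)+bx)
E
python3 g.py .5141,-.4079,.2,33 .5141,-.4079,.2,30
```

```text
ang 120.21888589256405 mid [ 0.5085789  -0.39666542] 0.02305426376246125
ang 120.5188828329147 mid [ 0.51428437 -0.40614528] 0.04816508630008358
disc [ 0.51451657 -0.40723002] [ 0.51477748 -0.40704446]
q [0.66338759 0.59357442 0.52376125]
target angle 64.33606203030631
t 61.67 grasp [ 0.5235 -0.2437  0.2586] jaw 45.1 z [-0.005 -0.001 -1.   ] w 0.999 F [ 0.2 -1.1  0.1] q [ 0.77  0.42 -0.61  1.63  0.26  1.17  0.89]
.5141,-.4079,.2,33 [-108.9 -123.4   58.8] [-0.004 -0.002  0.212] -12.1
.5141,-.4079,.2,30 [-108.9 -123.4   58.8] [-0.004 -0.002  0.264] -15.1
```

```bash
python3 -m pendant '[[[-30,-35,10,0,0,0.1,-0.6],[-65,-75,25,0,0,0.2,-0.4],[-100,-115,45,-0.004,-0.002,0.258,-0.2],[-108.5,-123,58,-0.004,-0.002,0.258,-0.2],[-108.5,-123,58,-0.004,-0.002,0.258,-0.2],[-108.5,-123,58,-0.004,-0.002,0.258,-0.2]]]' 40;python3 g.py .5143,-.4072,.076,30.4;python3 - <<'E'
from m import *
s=get_image("side");crop(s,310,60,450,200,4,'pics/r1.png')
E
```

```text
clock: 62.42
position: [0.5148, -0.4064, 0.3611]
ee_rot: [1.56, 2.726, 0.001]
force: [0.6, 1.4, 0.2]
width: 0.601
t 62.42 grasp [ 0.515  -0.4064  0.2021] jaw 30.4 z [ 0.001 -0.    -1.   ] w 0.601 F [0.6 1.4 0.2] q [ 0.89  0.57 -0.48  1.51  0.28  1.13  0.89]
.5143,-.4072,.076,30.4 [ -0.3  -1.  126.1] [0.001 0.001 0.001] -0.0
```

View pics/r1.png

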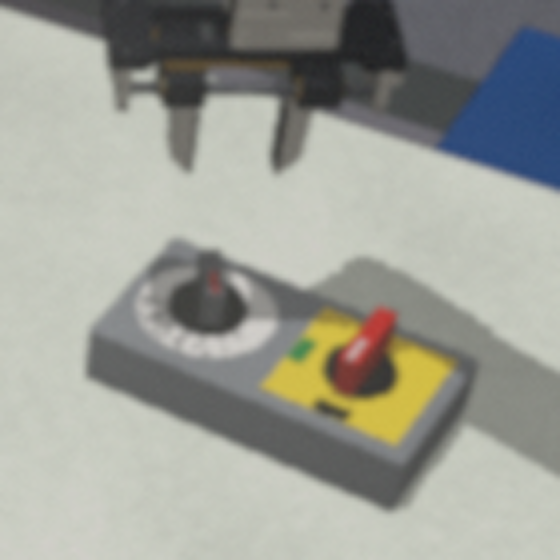

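```bash
python3 -m pendant '[[[-0.3,-1,50,0,0,0,-0.2],[-0.3,-1,95,0,0,0,-0.2],[-0.3,-1,120,0,0,0,-0.2],[-0.3,-1,125.5,0,0,0,-0.2],[-0.3,-1,125.5,0,0,0,-0.2],[-0.3,-1,125.5,0,0,0,1],[-0.3,-1,125.5,0,0,0,1],[-0.3,-1,125.5,0,0,0,1],[-0.3,-1,125.5,0,0,0,1],[-0.3,-1,125.5,0,0,0,1],[-0.3,-1,125.5,0,0,0,1],[-0.3,-1,125.5,0,0,0,1]]]' 40;python3 g.py
```

```text
clock: 63.98
position: [0.5155, -0.4079, 0.2354]
ee_rot: [1.56, 2.722, 0.005]
force: [8.0, 4.2, 1.3]
width: 0.17
t 63.98 grasp [ 0.5164 -0.4078  0.0764] jaw 30.4 z [ 0.005  0.001 -1.   ] w 0.17 F [8.  4.2 1.3] q [ 0.87  0.7  -0.44  1.63  0.36  0.89  0.83]
```

```bash
python3 -m pendant '[[[0,0,0,0,0,0.14,1],[0,0,0,0,0,0.28,1],[0,0,0,0,0,0.42,1],[0,0,0,0,0,0.56,1],[0,0,0,0,0,0.7,1],[0,0,0,0,0,0.84,1],[0,0,0,0,0,0.93,1],[0,0,0,0,0,0.979,1],[0,0,0,0,0,0.979,1],[0,0,0,0,0,0.979,1]]]' 40;python3 g.py
```

```text
clock: 65.22
position: [0.5157, -0.4078, 0.2354]
ee_rot: [2.658, 1.67, 0.007]
force: [8.3, 4.4, 2.1]
width: 0.17
t 65.22 grasp [ 0.5165 -0.4078  0.0764] jaw -25.7 z [ 0.005  0.    -1.   ] w 0.17 F [8.3 4.4 2.1] q [ 0.71  0.66 -0.19  1.65  0.15  0.84  0.01]
```

Release, lift and move clear, then check the dial from above.

```bash
python3 -m pendant '[[[0,0,0,0,0,0,-0.2],[0,0,0,0,0,0,-0.2],[0,0,0,0,0,0,-0.2],[0,0,0,0,0,0,-0.2],[0,0,-50,0,0,0,-0.2],[0,0,-110,0,0,0,-0.2],[0,0,-130,0,0,0,-0.2]]]' 40;python3 g.py .36,-.30,.21,-2.7;python3 -m pendant '[[[45,-45,0,0,0,-0.13,-0.2],[90,-90,0,0,0,-0.26,-0.2],[95,-185,0,0,0,-0.4,-0.2],[95,-185,0,0,0,-0.4,-0.2],[95,-185,0,0,0,-0.4,-0.2],[95,-185,0,0,0,-0.4,-0.2]]]';python3 g.py;python3 - <<'E'
from m import *
t=get_image("top");crop(t,395,195,445,285,8,'pics/u1.png');np.save("t3.npy",t)
s=get_image("side");crop(s,320,110,440,200,6,'pics/u2.png')
E
```

```text
clock: 66.1
position: [0.5129, -0.4103, 0.3684]
ee_rot: [2.659, 1.664, 0.001]
force: [0.8, -1.3, -0.8]
width: 0.6
t 66.1 grasp [ 0.5134 -0.4109  0.2094] jaw -25.9 z [ 0.003 -0.004 -1.   ] w 0.6 F [ 0.8 -1.3 -0.8] q [ 0.72  0.53 -0.2   1.52  0.11  1.1   0.05]
.36,-.30,.21,-2.7 [  32.4 -185.7   -1.5] [ 0.004  0.003 -0.405] 23.2
clock: 66.85
position: [0.388, -0.2441, 0.3646]
ee_rot: [2.278, 2.162, -0.001]
force: [-0.4, -0.2, 0.8]
width: 0.6
t 66.85 grasp [ 0.3881 -0.2443  0.2056] jaw -3.0 z [ 0.    -0.001 -1.   ] w 0.6 F [-0.4 -0.2  0.8] q [ 0.75  0.24 -0.36  1.99  0.1   0.93  0.28]
```

View pics/u1.png

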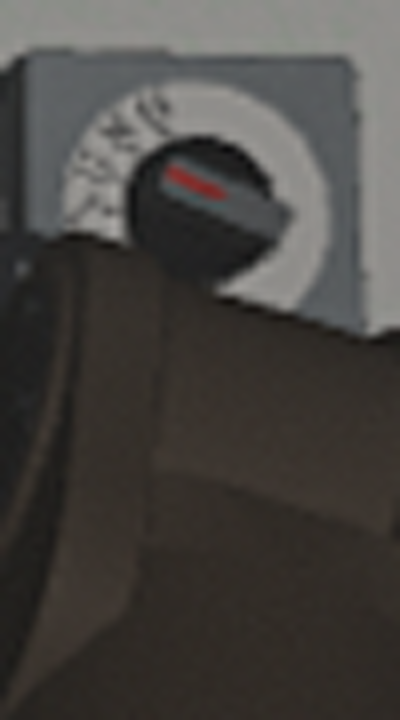

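View pics/u2.png

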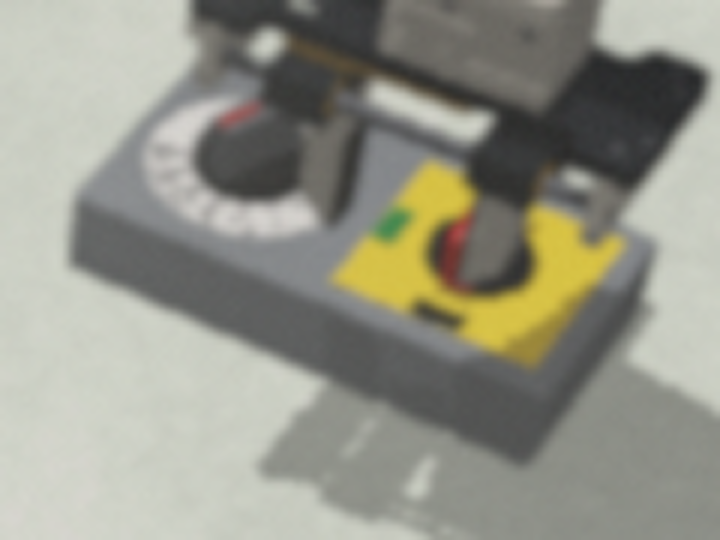

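```bash
python3 - <<'E'
from m import *
f=lambda u,v,z:cast("top",395+(u+.5)/8-.5,195+(v+.5)/8-.5,z)[:2]
for a,b in (((222,194),(168,171)),((290,212),(160,172)),((262,244),(160,190)),((290,205),(175,155))):
    d=f(*b,.088)-f(*a,.088);an=np.degrees(np.arctan2(d[1],d[0]));print(an,"q",2.77-np.radians(an+2.7))
t=np.load("t0.npy").astype(int)
# dots marks angles: dark pixels on the dial ring in t0 relative to axis
P=[]
for v in range(195,245):
    for u in range(395,445):
        p=cast("top",u,v,.051)[:2]-np.array([.5143,-.4072]);r=np.hypot(*p)
        if .033<r<.052 and t[v,u].sum()<330: P.append((round(np.degrees(np.arctan2(p[1],p[0]))+2.7),round(r*1000)))
print(sorted(P))
print("mark angles",[round(np.degrees(2.77-.4*k)) for k in range(7)])
E
python3 g.py .3935,-.402,.2,-2.5
```

```text
64.4838044303755 q 1.597421408673994
70.74822569136883 q 1.4880866319377253
59.435711967519254 q 1.6855272430959451
64.00423053002696 q 1.6057915522417072
[(-168, 50), (-165, 51), (-162, 52), (-154, 51), (-146, 51), (-141, 51), (-131, 51), (-126, 51), (-118, 51), (-110, 51), (-106, 50), (-95, 52), (-92, 52), (-74, 51), (-73, 36), (-68, 37), (-67, 51), (-66, 34), (-64, 38), (-62, 35), (-60, 40), (-59, 51), (-57, 37), (-55, 34), (-51, 36), (-48, 34), (-30, 52), (-9, 52), (12, 52), (14, 46), (15, 43), (17, 40), (17, 50), (18, 47), (19, 44), (20, 34), (23, 38), (23, 45), (23, 52), (25, 42), (25, 49), (27, 39), (27, 46), (29, 43), (37, 40), (38, 44), (39, 48), (41, 41), (41, 46), (44, 35), (44, 43), (47, 37), (47, 41), (47, 46), (49, 48), (51, 39), (61, 38), (63, 41), (63, 48), (65, 37), (70, 36), (70, 46), (72, 39), (72, 49), (73, 42), (76, 51), (82, 41), (86, 40), (86, 43), (90, 34), (90, 43), (91, 47), (94, 47), (94, 50), (105, 52), (107, 43), (109, 40), (110, 37), (112, 34), (117, 49), (118, 47), (120, 51), (127, 52), (132, 52), (134, 36), (134, 45), (137, 43), (137, 52), (141, 52), (149, 51), (156, 34), (156, 51), (158, 37), (164, 52), (167, 51), (174, 50)]
mark angles [159, 136, 113, 90, 67, 44, 21]
t 66.95 grasp [ 0.3886 -0.2442  0.2054] jaw -3.0 z [ 0.    -0.001 -1.   ] w 0.595 F [ 0.4  0.3 -0.2] q [ 0.75  0.24 -0.36  1.99  0.1   0.93  0.28]
.3935,-.402,.2,-2.5 [-157.5   13.2    5.6] [ 0.     0.001 -0.008] 0.5
```

The dial reads 1.60 rad, which is mark 4. Now the power switch.

```bash
python3 -m pendant '[[[-50,4,0,0,0,0,-0.2],[-100,8,0,0,0,0,-0.2],[-145,12,0,0,0,0,-0.2],[-157.5,13,5,0,0.001,-0.008,-0.2],[-157.5,13,5,0,0.001,-0.008,-0.2],[-157.5,13,5,0,0.001,-0.008,-0.2]]]' 40;python3 g.py .3935,-.402,.076,-2.5;python3 - <<'E'
from m import *
s=get_image("side");crop(s,310,60,450,200,4,'pics/v1.png');crop(s,150,200,330,350,3,'pics/v2.png')
E
```

```text
clock: 67.7
position: [0.3933, -0.4, 0.3595]
ee_rot: [-2.266, -2.174, -0.001]
force: [0.0, 0.5, 0.8]
width: 0.6
t 67.7 grasp [ 0.3933 -0.3998  0.2005] jaw -2.4 z [-0.     0.001 -1.   ] w 0.6 F [0.  0.5 0.8] q [ 0.91  0.39 -0.28  1.77  0.13  0.99  0.54]
.3935,-.402,.076,-2.5 [ -2.2   0.3 124.4] [-0.    -0.001  0.002] -0.1
```

View pics/v1.png

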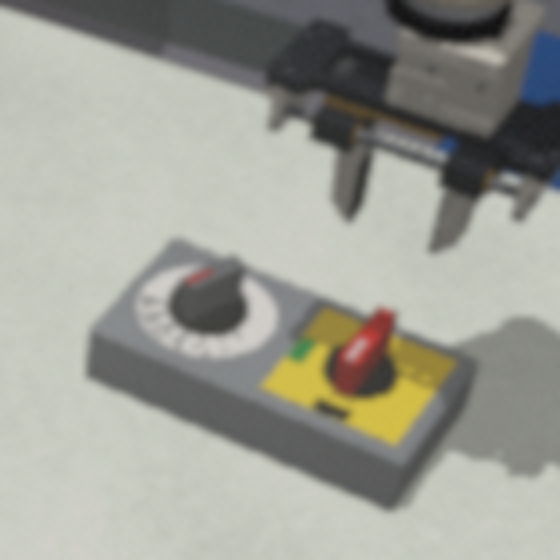

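View pics/v2.png

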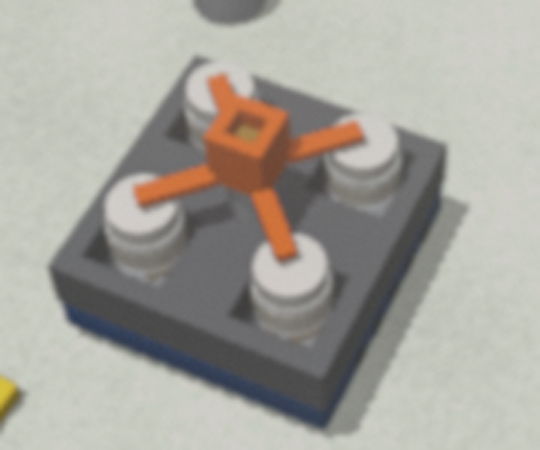

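The dial is set, the switch is still off, and the keeper and jars are in place. Pinch and turn on.

```bash
python3 -m pendant '[[[-2,0.3,50,0,-0.001,0,-0.2],[-2,0.3,95,0,-0.001,0,-0.2],[-2,0.3,118,0,-0.001,0,-0.2],[-2,0.3,124,0,-0.001,0,-0.2],[-2,0.3,124,0,-0.001,0,-0.2],[-2,0.3,124,0,-0.001,0,1],[-2,0.3,124,0,-0.001,0,1],[-2,0.3,124,0,-0.001,0,1],[-2,0.3,124,0,-0.001,0,1],[-2,0.3,124,0,-0.001,0,1],[-2,0.3,124,0,-0.001,0,1],[-2,0.3,124,0,-0.001,0,1]]]' 40;python3 g.py
```

```text
clock: 69.25
position: [0.3941, -0.4034, 0.2359]
ee_rot: [2.267, 2.171, 0.001]
force: [5.4, -0.2, -2.8]
width: 0.172
t 69.25 grasp [ 0.3946 -0.4037  0.0769] jaw -2.5 z [ 0.003 -0.002 -1.   ] w 0.172 F [ 5.4 -0.2 -2.8] q [ 0.88  0.55 -0.25  1.89  0.19  0.73  0.48]
```

```bash
python3 -m pendant '[[[0,0,0,0,0,0.16,1],[0,0,0,0,0,0.32,1],[0,0,0,0,0,0.48,1],[0,0,0,0,0,0.64,1],[0,0,0,0,0,0.8,1],[0,0,0,0,0,0.96,1],[0,0,0,0,0,1.12,1],[0,0,0,0,0,1.28,1],[0,0,0,0,0,1.44,1],[0,0,0,0,0,1.585,1],[0,0,0,0,0,1.585,1],[0,0,0,0,0,1.585,1]]]' 40;python3 g.py;python3 -m pendant '[[[0,0,0,0,0,0,-0.2],[0,0,0,0,0,0,-0.2],[0,0,0,0,0,0,-0.2],[0,0,0,0,0,0,-0.2],[0,0,-50,0,0,0,-0.2],[0,0,-110,0,0,0,-0.2],[0,0,-140,0,0,0,-0.2],[0,0,-140,0,0,0,-0.2]]]';python3 g.py .4,-.2,.22,-90
```

```text
clock: 70.75
position: [0.3929, -0.4019, 0.2359]
ee_rot: [-3.139, 0.088, 0.002]
force: [-3.2, 6.0, 9.0]
width: 0.168
t 70.75 grasp [ 0.3927 -0.4016  0.0769] jaw -93.2 z [-0.001  0.002 -1.   ] w 0.168 F [-3.2  6.   9. ] q [ 0.57  0.53  0.18  1.92 -0.14  0.71 -0.79]
clock: 71.75
position: [0.3934, -0.4039, 0.3783]
ee_rot: [3.136, -0.09, 0.007]
force: [-0.2, 0.1, -1.1]
width: 0.6
t 71.75 grasp [ 0.394  -0.4045  0.2193] jaw -93.3 z [ 0.004 -0.004 -1.   ] w 0.6 F [-0.2  0.1 -1.1] q [ 0.53  0.36  0.23  1.78 -0.09  1.01 -0.83]
.4,-.2,.22,-90 [  -5.1 -203.9   -1.6] [ 0.004 -0.004 -0.058] 3.3
```

```bash
python3 -m pendant '[[[0,-50,0,0,0,0,-0.2],[0,-100,0,0,0,0,-0.2],[0,-150,0,0,0,0,-0.2],[0,-200,0,0,0,0,-0.2],[0,-200,0,0,0,0,-0.2],[0,-200,0,0,0,0,-0.2]]]';python3 - <<'E'
from m import *
t=get_image("top");crop(t,0,0,560,420,1,'pics/w0.png');crop(t,380,190,460,290,6,'pics/w1.png')
s=get_image("side");crop(s,0,0,560,420,1,'pics/w2.png');crop(s,320,110,440,200,6,'pics/w3.png')
E
```

```text
clock: 72.5
position: [0.4042, -0.2039, 0.3748]
ee_rot: [3.139, -0.09, -0.002]
force: [-0.2, -0.7, 0.5]
width: 0.597
```

View pics/w1.png

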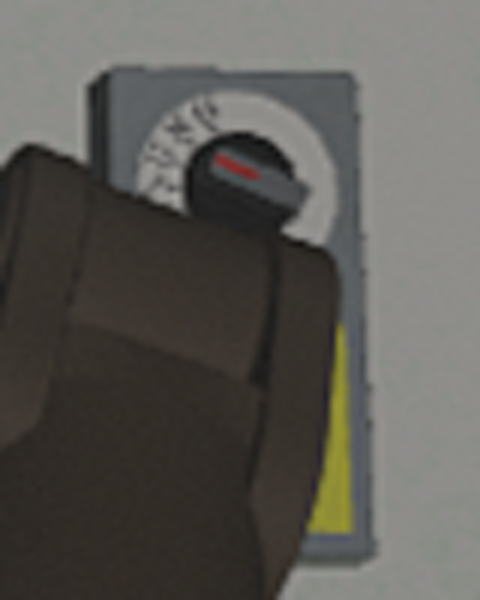

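View pics/w2.png

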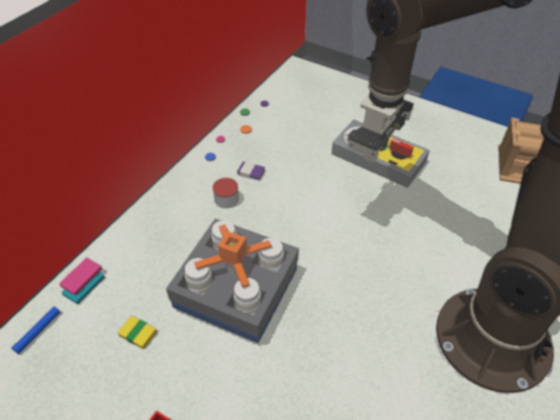

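View pics/w3.png

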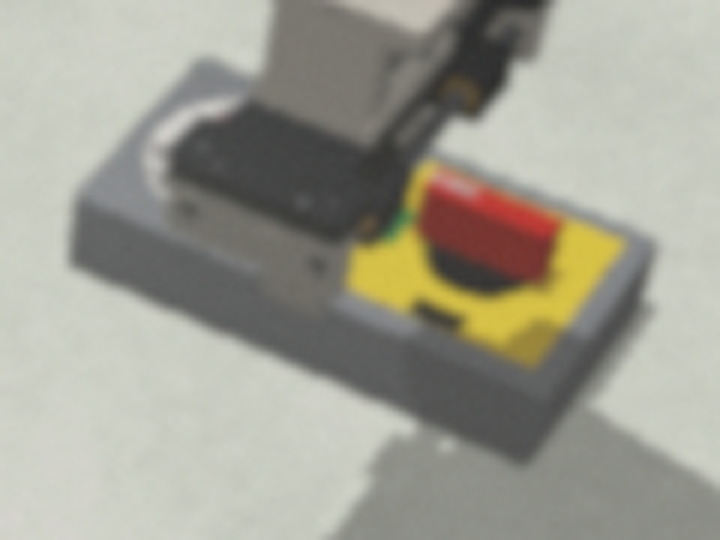

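View pics/w0.png

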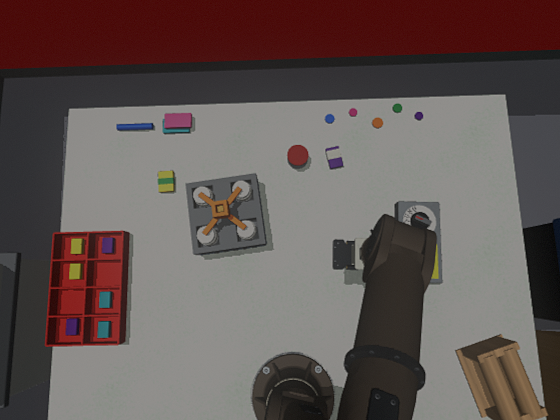

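The switch is on, with its white line at the green end. The dial is still at 4, the keeper is over four seated jars, and the tin and clay packs are where they started (298,156), (334,158), (166,181). The arm is clear, so I'll hand in.

```bash
python3 -c "
from cell import arm
print(arm.sign_off())"
```

```text
the job is handed in; nothing more can be done
None
```

I did the whole job in the order you asked and handed it in at about 72.6 s on the robot's clock. The sign-off gives no verdict, so this rests on my own last checks:

| Step | Last check |
|---|---|
| Power off first | The white line pointed to the black mark before anything else was moved. |
| Jars | All four jars were there, and each stands upright in its own pocket in both camera views. |
| Keeper | It stopped at the shoulder height (140 mm) with about 31 N of push, and its arms reach over the four lids. |
| Timer dial | It reads about 1.60 rad, which is mark 4. Rougher estimates from the bar's edges ranged from 1.49 to 1.69. |
| Power back on | I turned it to the stop, and the side view shows the white line at the green end. The arm hid the switch from the top camera. |
| Tin and clay packs | They look to be where they started in both views. |

Some things did not go cleanly or did not agree:
- **Knocked jar:** one jar on the left was knocked a few centimetres aside before I reached it. My first try at its pocket hit the rim with about 25 N of upward force, and the jar tilted about 23° in the grip. I stood it back on the table, gripped it again, and it then went in cleanly.
- **Camera offset:** the side camera read about 2 to 3 mm lower in y than the top one. I used the average or the top view, and the fits worked.

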